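# Swap the polishing drums and hold the polisher on its third setting

## Robot

A 6-joint arm with a two-finger parallel gripper is mounted at the origin on the work surface. World frame = base frame: x ahead of the robot, y to its left, z up, the work surface at z = 0. Lengths are in m, angles in rad, forces in N, time in s.
With the tool pointing down it reaches from about 0.25 to 0.725 m from the base axis. Payload 4 kg.
Tool frame: the origin (TCP) lies on the centre line of the jaws, within the pads' length; the fingertips stand 11 mm ahead of it and the grasp point (between the pads) lies 8 mm behind it; z points along the fingers, x is the direction in which the jaws open and shut, and the axes are right-handed (so a half turn about z gives the same grasp; the last joint's range is limited). The gripper opens to 85 mm and grips with 20 to 120 N. Pads are 22 mm wide; open, the fingers measure 114 mm over their backs; the gripper's body (76 mm by 85 mm) begins 54 mm behind the grasp point. The pads swing forward as they close: fully open they stand 13 mm farther back than shut.
Start: joints at [-1.255, 0.241, 0.005, 1.335, 0, 1.571], TCP at [0.155, -0.475, 0.242] pointing down, gripper open.
Joint ranges: [-2.72, 2.72], [-1.05, 1.87], [-1.09, 1.28], [-1.99, 2.15], [-1.42, 1.44], [-3.14, 3.14]. Speed limits (rad/s): [2.79, 2.79, 3.14, 3.14, 3.14, 3.14].

## Interface

Orientations are given as a unit quaternion [x, y, z, w].
In Python, from workcell import bot, viewer, order gives the robot as it stands. The module is installed in compiled form; this text tells all that it offers.
- The arm moves only by the tool send_rows, never from a script. Its argument "increments" is a list that holds one entry, the list of rows, each a list of 4 numbers: the shift along the tool's x, y, z in m, then the turn about the tool's z in degrees. A call has exactly 8 rows; each row shifts and turns the pose as measured when the row begins, along the tool's axes as they then stand; what a row does not reach is not made up. A row lasts 1/10 s, in which the tool goes at most 50 mm and 8.59 degrees, less where a joint would pass 70% of its speed; a pose out of reach is approached as far as the arm can. A call is refused whole if a number of a shift passes 0.05 or a number of a turn 8.59, either way. A call with a gripper value outside its range is refused whole. "hand" is the closure, from -1 (fully open) to 1 (shut), so that 0 is half open, set as the call begins (left out, the last holds). The fingers move at their own pace and stop on an object; the grip force is fixed at half the most. Time passes only in rows, so rows that do not move let the fingers close, or fill a call up. It gives the time, the measured TCP pose, the force and the opening at its end, in the units of the state.
- bot.get_obs(): the state, without advancing time (a new reading comes with each control period).
- viewer.camera(name): name is "scene" or "side" or "wrist"; returns a dict with "image" (420x560x3 uint8, red, green, blue), "range_z" (420x560 float32, m along the optical axis (not along the pixel's ray), 0 where there is no reading), "camera_matrix" (3x3 intrinsics, pixels), "eye" and "rotation" of the camera in the world. Camera axes: x right, y down, z forward; pixel columns grow to the right and rows downward; lengths in m; the calibration is good to about 2 mm. A picture is of the moment at which its call begins.
- order.job_done(): hands the job in, once; it reports no verdict.
The state is a dict: "clock": time; "joint_pos": joint angles; "joint_vel": joint speeds; "tau": joint torques, N m; "eef_pos": TCP position; "tool_rot": TCP orientation; "ft_force": force on the tool from outside, world axes, zero at the start; "ft_torque": the same for the moment, N m; "grip_width": finger opening in m.
Only numpy, scipy, OpenCV 4.12 (cv2) and the standard library are available. Lean on these libraries where they do the work, as an engineer would, in place of code of your own. Each camera call takes 0.05 s, during which the arm holds its last target.

## Task

Leaving the jar, the charcoal block and the hammer alone, swap the two polishing drums: the finished orange one, now on the polisher, goes into the ring on the mesh stand, and the waiting blue one goes from there into the ring on the polisher, both flat and upright inside their rings. Then run the polisher: push the finger post of its spring-return dial clockwise past the first and second clicks (green and yellow marks) to the third (red mark), not beyond it, and finish while still holding the dial there, since it springs back if let go.

Things in the scene. Friction and masses are not known exactly. Their poses are not given: they have to be found in the camera images.
- polisher: Magnetic polisher, fixed, 280 (x) x 170 (y) x 115 mm; origin at the centre of its underside, x along its length. The far half (+x) is a white platform 70 mm high with the seat ring; the near part (-x, towards the robot), 160 mm long, is a dark console 115 mm high with the dial. It may stand to the left or right, turned by up to 0.25 rad.
- seat (a point): Centre of the drum seat on the polisher, on the platform's top (70 mm above the table), where the underside of a drum belongs; 85 mm along the polisher's +x from its origin. A black rubber ring surrounds it: inner radius 46 mm, outer 53 mm, 8 mm high.
- dial_axis (a point): Point where the dial's vertical axis meets the console's top (115 mm above the table), 60 mm along the polisher's -x from its origin. An aluminium disc of radius 32 mm, 19 mm high, turns about it, with a radial lever (10 mm wide, its top 15 mm above the console) that ends in the finger post.
- post_top (a point): Centre of the top of the dial's white upright finger post: diameter 14 mm, its top 47 mm above the console (162 mm above the table), the upper 32 mm free above the lever; 55 mm from the dial's axis. It moves with the dial. At rest it stands 0.75 rad counter-clockwise (from above) of the polisher's -x direction as seen from the dial axis; it can be pinched from above or pushed, and its swing stays on the robot's side of the axis.
- third_mark (a point): Red dot on the console's top, 72 mm from the dial axis: the post points at it when the dial is at the third click. Seen from above, clockwise, the dots are grey (rest), green (first), yellow (second), red (third), 0.5 rad apart.
- dial (a joint): Angle of the dial in rad, growing clockwise seen from above: 0 at rest, clicks at 0.5, 1.0 and 1.5 (third, red mark), end stop at 1.85. A spring drives it back to 0 from anywhere; at the post the push needed is about 3 N at the start and about 5.5 N at the third click, with about 1 N of ripple from the clicks, which cannot hold it.
- stand: Mesh stand, fixed: dark square plate 150 x 150 mm, top 60 mm above the table, on four short legs; origin under its centre at table height.
- stand_ring (a point): Centre of the black rubber ring on the stand's top (60 mm above the table), where the underside of a drum belongs; ring inner radius 46 mm, outer 53 mm, 8 mm high.
- orange_drum: Finished drum, starts on the polisher's seat: grey cylinder of radius 40 mm with an orange lid (50 mm high in all) and on it an orange round grip knob, diameter 24 mm, 34 mm high; 84 mm high in all, about 0.3 kg. Origin at the centre of its underside, z up.
- blue_drum: Waiting drum, starts in the stand's ring: same as the orange drum but with a blue lid and knob.
- flux_jar: Bystander: small jar, 56 mm diameter, 65 mm high, brass cap; origin at the centre of its underside.
- charcoal_block: Bystander: black block 70 x 110 x 30 mm; origin at the centre of its underside.
- hammer: Bystander: hammer, 200 mm long, lying on the table across the robot's front. Between polisher and stand, beyond the hammer and before the jar and block, the table is free for setting a drum down.
There are look-alikes about, which are no part of the job. What is shaped like the orange_drum but pink or turquoise is not meant.

How it is judged:
On the way, in this order (a step that is already met when the one before it is completed fails the run):
1. the drums have changed places, seated and let go, with the dial still at rest (horizontal distance between blue_drum and seat below 0.008 m and distance between blue_drum and seat below 0.009 m and angle between each of blue_drum, orange_drum's own z axis and vertical below 0.08 rad and contact force between the fingers and blue_drum below 0.2 N and horizontal distance between orange_drum and stand_ring below 0.008 m and distance between orange_drum and stand_ring below 0.009 m and contact force between the fingers and orange_drum below 0.2 N and value of joint dial below 0.2 rad), for 0.2 s.
2. the dial is turned to the third click and held (value of joint dial between 1.33 and 1.67 rad and contact force between the fingers and polisher above 0.5 N), for 0.3 s.
At the end, for the whole second after the job is handed in: The blue drum sits in the polisher's ring and the orange drum in the stand's ring (centres within 8 mm, underside flat on the seat, upright within 0.08 rad, let go), and the fingers still hold the dial, still, within 0.17 rad of the third click (1.5 rad) (all of step 2 and horizontal distance between blue_drum and seat below 0.008 m and distance between blue_drum and seat below 0.009 m and angle between each of blue_drum, orange_drum's own z axis and vertical below 0.08 rad and contact force between the fingers and blue_drum below 0.2 N and horizontal distance between orange_drum and stand_ring below 0.008 m and distance between orange_drum and stand_ring below 0.009 m and contact force between the fingers and orange_drum below 0.2 N and velocity of joint dial between -0.2 and 0.2 rad/s); the arm keeps its last pose, push and grip.
It fails at once if a bystander (jar, charcoal block, hammer) is shifted by more than 25 mm (distance of any of flux_jar, charcoal_block, hammer from where it was at the start of the episode above 0.025 m).
It fails at once if a drum is tipped over (angle between any of orange_drum, blue_drum's own z axis and vertical above 0.7 rad).
It also fails if it takes over 72 s, if anything falls off the work surface, if the arm or the gripper's body presses on something with over 40 N, if the wrist force passes 120 N, or if a joint passes its speed limit or range.

## Working session

There is one attempt and no reset: what is moved stays moved. The work goes in short steps, Python scripts to look and compute and a tool call to move; the robot and the scene stay as the last step left them, time stands still between calls to the robot, and variables do not carry over. Pictures are saved under pics/ and viewed, and the job is handed in when it is done.

Besides the shell and the picture viewer there is one more tool, called as name([rows], argument=value, ...), one row to a line, values as JSON. send_rows: Moves the arm, as the interface text tells. Its arguments: {"type":"object","properties":{"increments":{"type":"array","items":{"type":"array","items":{"type":"array","items":{"type":"number"}}}},"hand":{"type":"number"}},"required":["increments"]}

```bash
mkdir -p pics
cat > h.py <<'E'
import numpy as np, cv2, pickle
from workcell import bot, viewer, order
def cap(n,tag):
    d=viewer.camera(n); pickle.dump(d,open(f'{tag}.pkl','wb'))
    cv2.imwrite(f'pics/{tag}.png',cv2.cvtColor(d['image'],cv2.COLOR_RGB2BGR)); return d
def load(tag): return pickle.load(open(f'{tag}.pkl','rb'))
def px(d,u,v,z=None):
    K=np.array(d['camera_matrix']);R=np.array(d['rotation']);e=np.array(d['eye'])
    r=R@np.array([(u-K[0,2])/K[0,0],(v-K[1,2])/K[1,1],1.])
    if z is None: return e+r*d['range_z'][int(round(v)),int(round(u))]
    return e+r*(z-e[2])/r[2]
def cloud(d):
    K=np.array(d['camera_matrix']);R=np.array(d['rotation']);e=np.array(d['eye'])
    v,u=np.mgrid[0:420,0:560]; Z=d['range_z']
    c=np.stack([(u-K[0,2])/K[0,0]*Z,(v-K[1,2])/K[1,1]*Z,Z],-1)
    return c@R.T+e
def proj(d,p):
    K=np.array(d['camera_matrix']);R=np.array(d['rotation']);e=np.array(d['eye'])
    c=R.T@(np.array(p)-e); q=K@c; return q[:2]/q[2]
def st():
    o=bot.get_obs(); 
    for k in ('clock','eef_pos','tool_rot','ft_force','grip_width','joint_pos'): print(k,np.round(o[k],4))
E
python3 - <<'E'
from h import *
a=cap('scene','s0');b=cap('side','d0')
for d in(a,b): print(d['eye'],np.round(d['rotation'],3))
st()
E
```

```text
[1.45024827 0.09532987 0.80657695] [ 0.578  0.696 -0.325 -0.276]
[0.28172761 0.99915672 0.84358808] [-0.122  0.871 -0.47   0.072]
clock 0.1
eef_pos [ 0.1551 -0.4748  0.2415]
tool_rot [ 8.095e-01 -5.871e-01 -7.000e-04 -6.000e-04]
ft_force [-0.8281 -0.2417 -0.6384]
grip_width 0.0856
joint_pos [-1.255   0.2414  0.0039  1.3352  0.      1.5708]
```

```bash
sed -i "s/R=np.array(d\['rotation'\])/R=Rot.from_quat(d['rotation']).as_matrix()/; 1a from scipy.spatial.transform import Rotation as Rot" h.py; python3 -c "
from h import *
d=load('s0');print(px(d,280,300));d=load('d0');print(px(d,280,300),d['camera_matrix'])"
```

```text
[ 0.78864748 -0.00524953 -0.00186785]
[0.51039172 0.26309723 0.10754378] [[491.23343317   0.         282.34168195]
 [  0.         491.23343317 209.67375644]
 [  0.           0.           1.        ]]
```

View pics/s0.png

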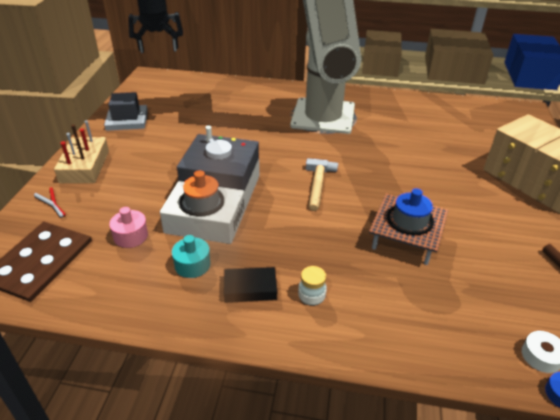

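View pics/d0.png

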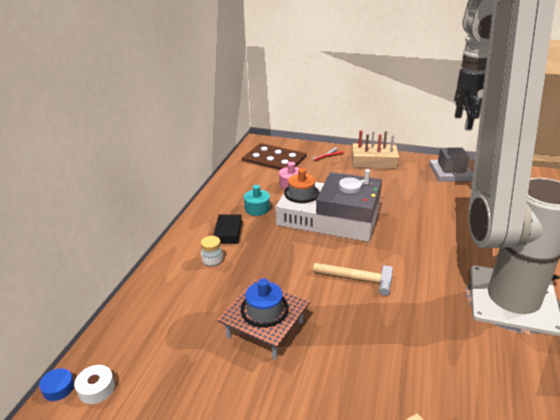

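Scene view: the orange drum is on the polisher at (200,190) and the blue drum is in the stand ring at (412,212). The pink one (128,228) and turquoise one (191,257) stand on the table and are look-alikes. The dial post is at about (208,133), the jar at (313,286), the block at (251,284) and the hammer at (318,180). Next I enlarge the crops and measure.

Run:
```python
from h import *
from scipy.optimize import least_squares
a=load('s0');b=load('d0')
ca=cv2.imread('pics/s0.png')[110:250,150:280]; cb=cv2.imread('pics/s0.png')[170:270,350:465]
ca=cv2.resize(ca,None,fx=4,fy=4,interpolation=2)[:560];cb=cv2.resize(cb,(280,243),interpolation=2)
cd=cv2.resize(cv2.imread('pics/d0.png')[155:245,270:390],(280,210),interpolation=2)
im=np.zeros((560,800,3),np.uint8); im[:560,:520]=ca; im[:243,520:]=cb; im[260:470,520:]=cd
cv2.imwrite('pics/crop0.png',im)
# knob tops and lids
for tag,d in(('s',a),('d',b)):
    P=cloud(d).reshape(-1,3); hsv=cv2.cvtColor(d['image'],cv2.COLOR_RGB2HSV).reshape(-1,3).astype(int)
    M={'orange':(hsv[:,0]>=5)&(hsv[:,0]<=12)&(hsv[:,1]>200)&(hsv[:,2]>120),'blue':(hsv[:,0]>105)&(hsv[:,0]<130)&(hsv[:,1]>180)&(hsv[:,2]>80)}
    for c,(z0) in(('orange',.07),('blue',.06)):
        m=M[c]&(P[:,0]<.75)&(P[:,0]>.2)&(abs(P[:,1])<.5)
        for nm,lo,hi in(('knobtop',z0+.080,z0+.088),('lid',z0+.046,z0+.053),('knobside',z0+.055,z0+.079)):
            q=P[m&(P[:,2]>lo)&(P[:,2]<hi)]
            if len(q)<5: print(tag,c,nm,len(q));continue
            print(tag,c,nm,len(q),q.mean(0).round(4),q.min(0).round(4),q.max(0).round(4))
            if nm!='knobtop':
                r=.012 if nm=='knobside' else .04
                pass
            if nm=='knobside':
                f=least_squares(lambda c:np.hypot(q[:,0]-c[0],q[:,1]-c[1])-.012,q.mean(0)[:2],loss='soft_l1',f_scale=.001); print('  fit',f.x.round(4))
```

```text
s orange knobtop 0
s orange lid 0
s orange knobside 0
s blue knobtop 39 [0.5565 0.2547 0.1434] [0.5455 0.246  0.1402] [0.5669 0.2626 0.1467]
s blue lid 474 [0.5616 0.2544 0.1096] [0.5173 0.2186 0.106 ] [0.5942 0.2916 0.113 ]
s blue knobside 89 [0.5599 0.2538 0.1269] [0.5502 0.2432 0.1155] [0.5649 0.2662 0.1387]
  fit [0.5504 0.2551]
d orange knobtop 0
d orange lid 0
d orange knobside 0
d blue knobtop 44 [0.5487 0.2587 0.144 ] [0.5379 0.2493 0.1417] [0.5573 0.2685 0.1474]
d blue lid 558 [0.5467 0.2648 0.1101] [0.51   0.2207 0.106 ] [0.5863 0.2973 0.113 ]
d blue knobside 67 [0.5474 0.2642 0.1247] [0.5383 0.2563 0.1151] [0.5604 0.2687 0.1388]
  fit [0.5502 0.2545]
```

View pics/crop0.png

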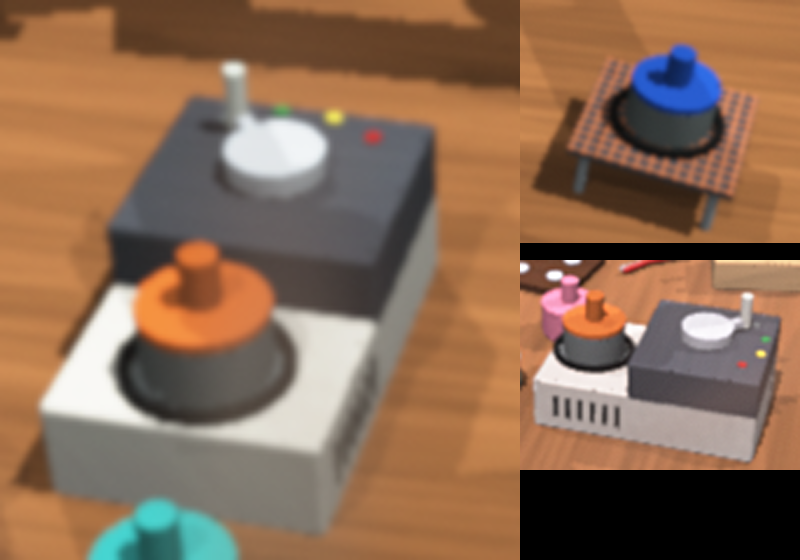

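```bash
cat > fit.py <<'E'
from h import *
from scipy.optimize import least_squares
def circ(q,r,c0): return least_squares(lambda c:np.hypot(q[:,0]-c[0],q[:,1]-c[1])-r,c0,loss='soft_l1',f_scale=.001).x
E
python3 - <<'E'
from fit import *
a=load('s0');b=load('d0')
for tag,d in(('s',a),('d',b)):
    P=cloud(d).reshape(-1,3); C=d['image'].reshape(-1,3).astype(int); hsv=cv2.cvtColor(d['image'],cv2.COLOR_RGB2HSV).reshape(-1,3).astype(int)
    reg=(P[:,0]>.3)&(P[:,0]<.75)&(P[:,1]<0)&(P[:,1]>-.35)
    o=reg&(hsv[:,0]<15)&(hsv[:,1]>150)&(P[:,2]>.115)
    for lo,hi in((.15,.158),(.116,.124),(.126,.148)):
        q=P[o&(P[:,2]>lo)&(P[:,2]<hi)]; print(tag,'orange',lo,len(q),q.mean(0).round(4),((q.min(0)+q.max(0))/2).round(4))
        if lo==.126: print(circ(q,.012,q.mean(0)[:2]).round(4))
    br=reg&(C.min(1)>150)
    q=P[br&(P[:,2]>.131)&(P[:,2]<.138)]; print('disc',len(q),np.median(q,0).round(4),((q.min(0)+q.max(0))/2).round(4))
    for lo,hi in((.138,.158),(.158,.166)):
      q=P[reg&(P[:,2]>lo)&(P[:,2]<hi)&(C.min(1)>130)]; print('post',len(q),q.mean(0).round(4))
      if lo==.138 and len(q)>3: print(circ(q,.007,q.mean(0)[:2]).round(4))
    q=P[reg&(abs(P[:,2]-.115)<.004)]
    r=cv2.minAreaRect((q[:,:2]*1000).astype(np.float32)); print('console',r)
    for nm,lo,hi in(('red',172,179),('redb',0,6),('yel',22,33),('grn',45,75)):
        m=reg&(hsv[:,0]>=lo)&(hsv[:,0]<=hi)&(hsv[:,1]>90)&(abs(P[:,2]-.116)<.006)
        print(nm,m.sum(),P[m].mean(0).round(4) if m.any() else '')
    for nm,z0,c0 in(('seat',.07,None),('ring',.06,(.5503,.2548))):
        rg=reg if nm=='seat' else (np.hypot(P[:,0]-.55,P[:,1]-.255)<.07)
        q=P[rg&(C.max(1)<60)&(P[:,2]>z0+.004)&(P[:,2]<z0+.0105)]
        print(nm,len(q),q.mean(0).round(4),((q.min(0)+q.max(0))/2).round(4),(q.max(0)-q.min(0)).round(4), circ(q,.0495,(q.min(0)+q.max(0))[:2]/2).round(4))
E
```

```text
s orange 0.15 56 [ 0.5925 -0.2277  0.153 ] [ 0.5917 -0.2286  0.1529]
s orange 0.116 491 [ 0.5971 -0.2246  0.1195] [ 0.513  -0.2189  0.1199]
s orange 0.126 83 [ 0.5982 -0.2254  0.1375] [ 0.5953 -0.2276  0.137 ]
[ 0.5894 -0.2284]
disc 285 [ 0.4476 -0.2237  0.1336] [ 0.443  -0.225   0.1342]
post 23 [ 0.408 -0.257  0.149]
[ 0.405  -0.2622]
post 15 [ 0.407  -0.2591  0.1619]
console ((498.5919189453125, -225.8397674560547), (170.4735107421875, 265.6171875), 87.84574890136719)
red 10 [ 0.3944 -0.1726  0.1152]
redb 4 [ 0.3943 -0.1737  0.1155]
yel 16 [ 0.3756 -0.2102  0.1151]
grn 3 [ 0.3769 -0.2383  0.1169]
seat 111 [ 0.5799 -0.2363  0.077 ] [ 0.5163 -0.2233  0.0772] [0.2588 0.1718 0.0063] [ 0.5898 -0.2278]
ring 271 [0.5791 0.2452 0.0672] [0.5625 0.2539 0.0673] [0.09   0.1052 0.0064] [0.5521 0.255 ]
d orange 0.15 31 [ 0.5872 -0.2254  0.1538] [ 0.587  -0.2262  0.1539]
d orange 0.116 245 [ 0.5841 -0.218   0.1198] [ 0.5089 -0.2169  0.1199]
d orange 0.126 49 [ 0.5871 -0.2202  0.1364] [ 0.5885 -0.2211  0.137 ]
[ 0.5895 -0.2293]
disc 212 [ 0.4423 -0.2224  0.1342] [ 0.4367 -0.2229  0.1344]
post 31 [ 0.4129 -0.252   0.1481]
[ 0.4075 -0.2515]
post 14 [ 0.4038 -0.2588  0.1615]
console ((496.4039306640625, -225.29554748535156), (176.36849975585938, 266.4121398925781), 86.3625717163086)
red 4 [ 0.3973 -0.1773  0.1153]
redb 16 [ 0.5374 -0.2114  0.1181]
yel 10 [ 0.376  -0.2043  0.1157]
grn 6 [ 0.3742 -0.2405  0.1158]
seat 83 [ 0.5838 -0.1975  0.0772] [ 0.5902 -0.2169  0.0774] [0.1002 0.0858 0.0061] [ 0.5895 -0.2267]
ring 209 [0.5402 0.2802 0.0677] [0.5497 0.2615 0.0673] [0.1053 0.0939 0.0065] [0.5494 0.257 ]
```

```bash
cat >> h.py <<'E'
def delta(target,rows=8,yaw=None):
    o=bot.get_obs(); R=Rot.from_quat(o['tool_rot']).as_matrix(); p=np.array(o['eef_pos'])
    t=R.T@(np.array(target)-p); print('tool delta',t.round(4),'per row',(t/rows).round(4),'toolyaw',np.degrees(np.arctan2(R[1,0],R[0,0])).round(2),'pos',p.round(4))
E
python3 - <<'E'
from h import *
for t in('s0','d0'):
    d=load(t);P=cloud(d).reshape(-1,3)
    m=(P[:,2]>.008)&(P[:,2]<.2)&(P[:,0]>.25)&(P[:,0]<1)&(P[:,1]>-.14)&(P[:,1]<.18)
    g=np.zeros((75,32),np.uint8); i=((P[m,0]-.25)*100).astype(int);j=((P[m,1]+.14)*100).astype(int);g[i,j]=1
    n,l,s,c=cv2.connectedComponentsWithStats(g)
    for k in range(1,n):
        if s[k,4]>3: print(t,'x',.25+s[k,1]/100,.25+(s[k,1]+s[k,3])/100,'y',-.14+s[k,0]/100,-.14+(s[k,0]+s[k,2])/100)
delta([.5896,-.2285,.25])
E
```

```text
s0 x 0.29 0.5 y -0.020000000000000018 0.07999999999999999
s0 x 0.37 0.51 y -0.14 -0.13
s0 x 0.54 0.62 y 0.15999999999999998 0.18
s0 x 0.72 0.82 y -0.14 -0.010000000000000009
s0 x 0.74 0.8 y 0.01999999999999999 0.09
d0 x 0.29 0.5 y -0.020000000000000018 0.07999999999999999
d0 x 0.36 0.5900000000000001 y -0.14 -0.13
d0 x 0.5900000000000001 0.61 y 0.15999999999999998 0.18
d0 x 0.72 0.82 y -0.14 -0.010000000000000009
d0 x 0.73 0.8 y 0.03 0.09
tool delta [-0.0992 -0.4895 -0.0083] per row [-0.0124 -0.0612 -0.001 ] toolyaw -71.91 pos [ 0.1551 -0.4748  0.2415]
```

send_rows([
  [[-0.009,-0.045,0,0],[-0.009,-0.045,0,0],[-0.009,-0.045,0,0],[-0.009,-0.045,0,0],[-0.009,-0.045,0,0],[-0.009,-0.045,0,0],[-0.009,-0.045,0,0],[-0.009,-0.045,0,0]],
], hand=-1)

```text
clock: 0.9
eef_pos: [0.4805, -0.2927, 0.2371]
tool_rot: [0.805, -0.593, -0.004, -0.0]
ft_force: [0.5, -0.7, 0.8]
grip_width: 0.0853
```

Run:
```python
from h import *
st();delta([.5896,-.2285,.25]);cap('wrist','w1')
```

```text
clock 0.9
eef_pos [ 0.4805 -0.2927  0.2371]
tool_rot [ 8.049e-01 -5.934e-01 -4.200e-03 -1.000e-04]
ft_force [ 0.5325 -0.6907  0.7903]
grip_width 0.0853
joint_pos [-5.4750e-01  3.7450e-01  1.7740e-01  1.3819e+00  9.0000e-04  2.2939e+00]
tool delta [-0.0291 -0.1231 -0.0133] per row [-0.0036 -0.0154 -0.0017] toolyaw -72.8 pos [ 0.4805 -0.2927  0.2371]
```

View pics/w1.png

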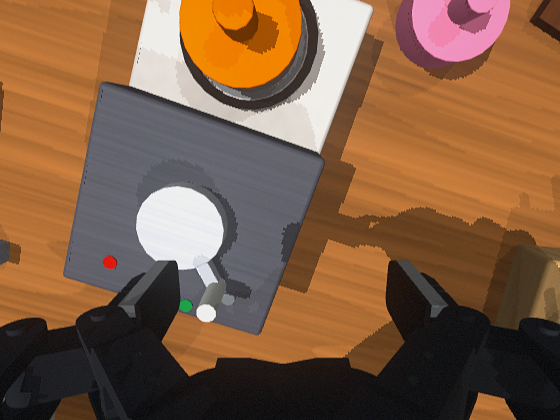

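The wrist picture shows the orange knob at (237,8), the dial disc at (180,227), the post top at (206,313), and the red dot at (110,262), green at (186,305) and grey at (228,299). The dial is at rest.

Run:
```python
from h import *
d=load('w1')
S={}
for nm,u,v,z in(('knob',237,8,.154),('disc',180,227.5,.134),('post',206,313,.162),('red',110,262.5,.1155),('green',186,305.5,.1155),('grey',228.5,299.5,.1155)):
    S[nm]=px(d,u,v,z); print(nm,S[nm].round(4))
o=S['disc']
for n in('post','red','green','grey'):
    w=S[n]-o; print(n,np.hypot(w[0],w[1]).round(4),(np.arctan2(w[1],w[0])%(2*np.pi)-np.pi).round(3))
delta([.5896,-.2285,.25])
```

```text
knob [ 0.5909 -0.232   0.154 ]
disc [ 0.4471 -0.226   0.134 ]
post [ 0.4042 -0.2623  0.162 ]
red [ 0.394  -0.1753  0.1155]
green [ 0.3747 -0.242   0.1155]
grey [ 0.3906 -0.2741  0.1155]
post 0.0562 0.701
red 0.0734 -0.763
green 0.0741 0.217
grey 0.0742 0.705
tool delta [-0.0264 -0.1163 -0.0133] per row [-0.0033 -0.0145 -0.0017] toolyaw -72.41 pos [ 0.4867 -0.2887  0.2364]
```

send_rows([
  [[-0.005,-0.022,0,0],[-0.005,-0.022,0,0],[-0.005,-0.022,0,0],[-0.005,-0.022,-0.004,0],[-0.005,-0.022,-0.004,0],[-0.004,-0.015,-0.004,0],[0,0,0,0],[0,0,0,0]],
])

```text
clock: 1.75
eef_pos: [0.6005, -0.2168, 0.2413]
tool_rot: [0.809, -0.588, -0.009, -0.001]
ft_force: [0.8, 0.1, 0.3]
grip_width: 0.0851
```

Run:
```python
from h import *
st();delta([.5896,-.2285,.25]);cap('wrist','w2')
```

```text
clock 1.75
eef_pos [ 0.6005 -0.2168  0.2413]
tool_rot [ 0.8091 -0.5876 -0.0094 -0.001 ]
ft_force [0.7917 0.0708 0.341 ]
grip_width 0.0851
joint_pos [-0.3497  0.5429  0.4512  1.4965  0.007   2.4773]
tool delta [ 0.0076  0.0141 -0.0087] per row [ 0.001   0.0018 -0.0011] toolyaw -71.98 pos [ 0.6005 -0.2168  0.2413]
```

View pics/w2.png

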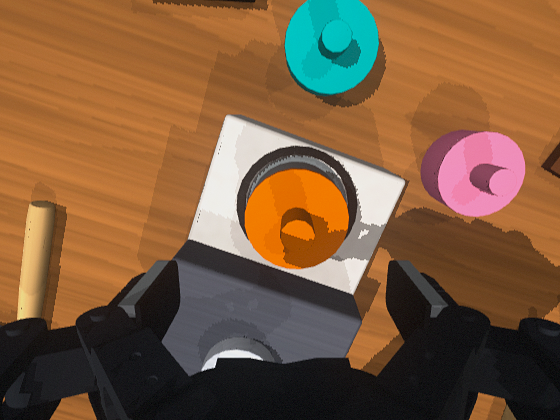

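```bash
cat >> fit.py <<'E'
def knob(d,c0,ztop):
    P=cloud(d).reshape(-1,3); r=np.hypot(P[:,0]-c0[0],P[:,1]-c0[1])
    q=P[(r<.03)&(abs(P[:,2]-ztop)<.004)]
    print('knob top',len(q),q.mean(0).round(4),cv2.minEnclosingCircle((q[:,:2]*1000).astype(np.float32)))
    q=P[(r<.055)&(abs(P[:,2]-(ztop-.034))<.004)]
    print('lid',len(q),q.mean(0).round(4),cv2.minEnclosingCircle((q[:,:2]*1000).astype(np.float32)))
def ring(d,c0,z):
    P=cloud(d).reshape(-1,3);C=d['image'].reshape(-1,3).astype(int); r=np.hypot(P[:,0]-c0[0],P[:,1]-c0[1])
    q=P[(r<.065)&(r>.035)&(abs(P[:,2]-z-.008)<.003)&(C.max(1)<70)]
    print('ring',len(q),cv2.minEnclosingCircle((q[:,:2]*1000).astype(np.float32)))
E
python3 - <<'E'
from fit import *
d=load('w2'); knob(d,(.59,-.229),.154); ring(d,(.59,-.229),.07)
cv2.imwrite('pics/w2c.png',cv2.resize(cv2.imread('pics/w2.png')[110:300,200:400],None,fx=3,fy=3,interpolation=2))
print(px(d,297,230,.154)); delta([.590,-.229,.2])
E
```

```text
knob top 937 [ 0.5921 -0.2291  0.1544] ((591.5582275390625, -229.26434326171875), 12.003035545349121)
lid 7007 [ 0.5944 -0.2283  0.1206] ((591.2769775390625, -229.40980529785156), 40.44746017456055)
ring 1735 ((584.578857421875, -228.90000915527344), 59.68808364868164)
[ 0.59479716 -0.22814323  0.154     ]
tool delta [0.009  0.0132 0.0413] per row [0.0011 0.0016 0.0052] toolyaw -72.0 pos [ 0.6003 -0.2169  0.2413]
```

View pics/w2c.png

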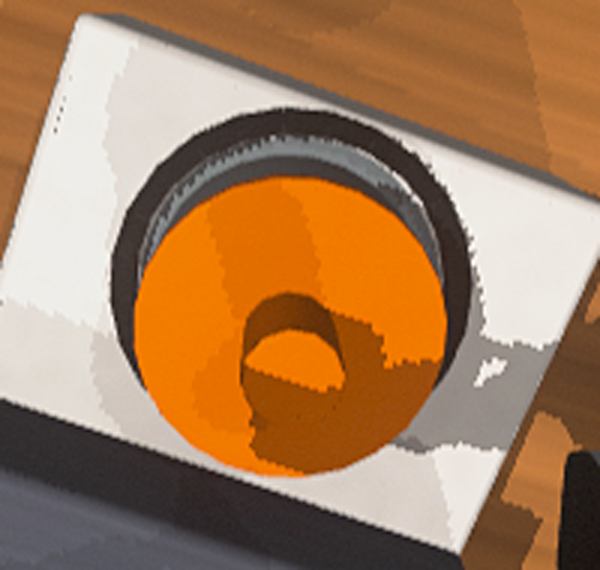

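The only candidate on the polisher is the orange drum: orange lid and knob inside the black ring, knob top at about (297,230). Pink and turquoise stand on the table.

send_rows([
  [[0.002,0.003,0.01,0],[0.002,0.003,0.01,0],[0.002,0.003,0.01,0],[0.002,0.003,0.01,0],[0.001,0.001,0.01,0],[0,0,0.01,0],[0,0,0.004,0],[0,0,0,0]],
])

```text
clock: 2.6
eef_pos: [0.584, -0.2322, 0.1696]
tool_rot: [0.807, -0.59, -0.012, -0.0]
ft_force: [0.2, -0.3, -0.7]
grip_width: 0.0856
```

Run:
```python
from h import *
st();delta([.5908,-.2292,.135])
```

```text
clock 2.6
eef_pos [ 0.584  -0.2322  0.1696]
tool_rot [ 8.074e-01 -5.899e-01 -1.190e-02 -1.000e-04]
ft_force [ 0.2423 -0.2538 -0.6606]
grip_width 0.0856
joint_pos [-0.3812  0.5514  0.2792  1.3217  0.0062  2.4514]
tool delta [-0.0001 -0.0078  0.0345] per row [-0.     -0.001   0.0043] toolyaw -72.31 pos [ 0.584  -0.2322  0.1696]
```

send_rows([
  [[0,-0.002,0.004,0],[0,-0.002,0.006,0],[0,-0.002,0.006,0],[0,-0.001,0.006,0],[0,0,0.005,0],[0,0,0.003,0],[0,0,0,0],[0,0,0,0]],
])

```text
clock: 3.4
eef_pos: [0.5921, -0.2288, 0.1377]
tool_rot: [0.808, -0.589, -0.011, -0.0]
ft_force: [1.4, -0.2, -0.2]
grip_width: 0.0854
```

Run:
```python
from h import *
st();delta([.5908,-.2292,.135])
```

```text
clock 3.4
eef_pos [ 0.5921 -0.2288  0.1377]
tool_rot [ 8.079e-01 -5.892e-01 -1.090e-02 -5.000e-04]
ft_force [ 1.4172 -0.2232 -0.1514]
grip_width 0.0854
joint_pos [-0.3718  0.5812  0.2451  1.2555  0.0065  2.4592]
tool delta [-0.      0.0013  0.0027] per row [-0.      0.0002  0.0003] toolyaw -72.22 pos [ 0.5921 -0.2288  0.1377]
```

send_rows([
  [[0,0.001,0,0],[0,0,0,0],[0,0,0,0],[0,0,0,0],[0,0,0,0],[0,0,0,0],[0,0,0,0],[0,0,0,0]],
], hand=1)

```text
clock: 4.2
eef_pos: [0.5914, -0.2295, 0.139]
tool_rot: [0.808, -0.589, -0.01, -0.001]
ft_force: [-0.7, 0.7, 0.3]
grip_width: 0.022
```

Run:
```python
from h import *
st();cap('side','d2')
cv2.imwrite('pics/d2c.png',cv2.resize(cv2.imread('pics/d2.png')[120:260,230:390],None,fx=4,fy=4,interpolation=2))
```

```text
clock 4.2
eef_pos [ 0.5914 -0.2295  0.139 ]
tool_rot [ 8.078e-01 -5.893e-01 -9.900e-03 -7.000e-04]
ft_force [-0.6674  0.6893  0.3193]
grip_width 0.022
joint_pos [-0.3731  0.5779  0.2432  1.2548  0.0064  2.4582]
```

View pics/d2c.png

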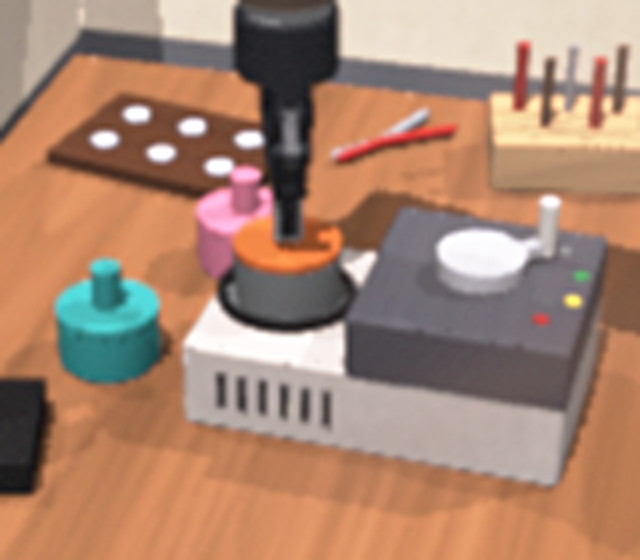

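send_rows([
  [[0,0,-0.006,0],[0,0,-0.008,0],[0,0,-0.008,0],[0,0,-0.008,0],[0,0,-0.008,0],[0,0,-0.006,0],[0,0,-0.003,0],[0,0,0,0]],
])

```text
clock: 5.05
eef_pos: [0.592, -0.2302, 0.1897]
tool_rot: [0.808, -0.589, -0.01, -0.001]
ft_force: [0.7, -1.6, -2.4]
grip_width: 0.0225
```

Run:
```python
from h import *
st();cap('wrist','w3');delta([.60,.02,.17])
```

```text
clock 5.05
eef_pos [ 0.592  -0.2302  0.1897]
tool_rot [ 8.078e-01 -5.894e-01 -1.040e-02 -5.000e-04]
ft_force [ 0.6868 -1.6327 -2.3677]
grip_width 0.0225
joint_pos [-0.3737  0.5531  0.3348  1.3724  0.0063  2.4577]
tool delta [-0.2354 -0.0843  0.0226] per row [-0.0294 -0.0105  0.0028] toolyaw -72.24 pos [ 0.5919 -0.2302  0.1895]
```

View pics/w3.png

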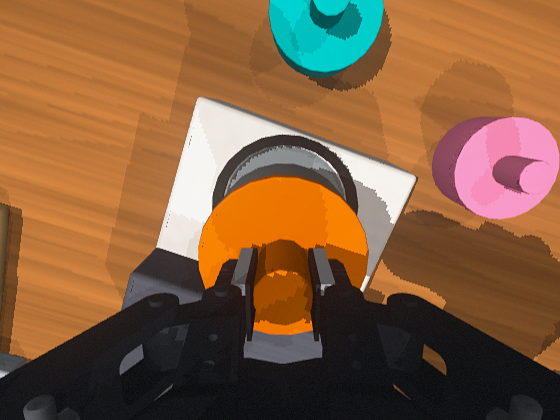

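The drum hangs in the grip, with its knob between the pads at (282,290). I carry it to the free table.

send_rows([
  [[-0.015,-0.005,0,0],[-0.025,-0.009,0,0],[-0.032,-0.012,0,0],[-0.032,-0.012,0,0],[-0.032,-0.012,0,0],[-0.026,-0.009,0,0],[-0.016,-0.006,0,0],[-0.006,-0.002,0,0]],
])

```text
clock: 5.9
eef_pos: [0.5963, -0.0217, 0.188]
tool_rot: [0.807, -0.59, -0.015, -0.0]
ft_force: [-0.5, -0.6, -1.9]
grip_width: 0.0222
```

Run:
```python
from h import *
st();delta([.60,.02,.08])
```

```text
clock 5.9
eef_pos [ 0.5963 -0.0217  0.188 ]
tool_rot [ 8.075e-01 -5.897e-01 -1.490e-02 -1.000e-04]
ft_force [-0.4692 -0.6406 -1.9116]
grip_width 0.0222
joint_pos [-0.0446  0.4784  0.2078  1.3249  0.0167  2.7876]
tool delta [-0.036  -0.0181  0.1086] per row [-0.0045 -0.0023  0.0136] toolyaw -72.3 pos [ 0.5963 -0.0217  0.188 ]
```

send_rows([
  [[0,0,0.004,-8],[0,0,0.008,-8],[0,0,0.01,-8],[0,0,0.01,-8],[0,0,0.01,-8],[0,0,0.01,-8],[0,0,0.008,-8],[0,0,0.004,-6]],
])

```text
clock: 6.7
eef_pos: [0.5918, -0.018, 0.1205]
tool_rot: [0.998, -0.067, -0.014, -0.008]
ft_force: [0.3, 0.6, -1.6]
grip_width: 0.0223
```

Run:
```python
from h import *
st();delta([.60,-.01,.07])
```

```text
clock 6.7
eef_pos [ 0.5918 -0.018   0.1205]
tool_rot [ 0.9977 -0.0665 -0.0142 -0.0077]
ft_force [ 0.2803  0.6393 -1.6234]
grip_width 0.0223
joint_pos [-0.0384  0.5169  0.0882  1.1701  0.0161  1.6653]
tool delta [ 0.0085 -0.0084  0.0503] per row [ 0.0011 -0.001   0.0063] toolyaw -7.62 pos [ 0.5918 -0.018   0.1205]
```

send_rows([
  [[0,0,0.005,0],[0,0,0.007,0],[0,0,0.008,0],[0,0,0.008,0],[0,0,0.007,0],[0,0,0.005,0],[0,0,0.002,0],[0,0,0,0]],
])

```text
clock: 7.5
eef_pos: [0.589, -0.0177, 0.0734]
tool_rot: [0.997, -0.07, -0.016, -0.007]
ft_force: [-0.3, 0.4, -3.3]
grip_width: 0.0221
```

Run:
```python
from fit import *
st();
d=cap('scene','s3'); P=cloud(d).reshape(-1,3);C=d['image'].reshape(-1,3).astype(int)
cv2.imwrite('pics/s3c.png',cv2.resize(cv2.imread('pics/s3.png')[110:300,150:420],None,fx=2.9,fy=2.9,interpolation=2))
d=load('w3');ring(d,(.590,-.229),.07)
```

```text
clock 7.5
eef_pos [ 0.589  -0.0177  0.0734]
tool_rot [ 0.9974 -0.0704 -0.0158 -0.0075]
ft_force [-0.3113  0.3762 -3.3154]
grip_width 0.0221
joint_pos [-0.0379  0.5566  0.0221  1.0675  0.0159  1.6735]
ring 1764 ((594.2026977539062, -230.06834411621094), 52.90876007080078)
```

View pics/s3c.png

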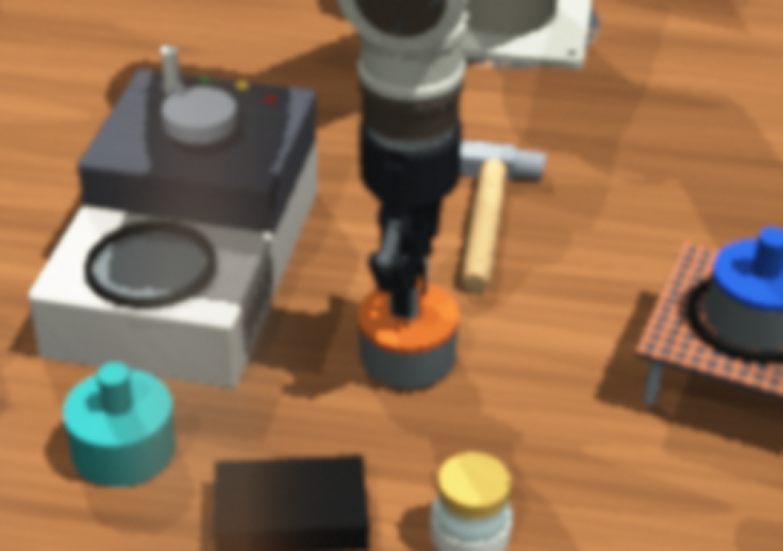

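send_rows([
  [[0,0,0.002,0],[0,0,0.002,0],[0,0,0.001,0],[0,0,0,0],[0,0,0,0],[0,0,0,0],[0,0,0,0],[0,0,0,0]],
])

```text
clock: 8.35
eef_pos: [0.5902, -0.0176, 0.07]
tool_rot: [0.997, -0.07, -0.014, -0.008]
ft_force: [0.4, -0.6, -2.5]
grip_width: 0.0223
```

Run:
```python
from fit import *
st()
cap('side','d3')
cv2.imwrite('pics/d3c.png',cv2.resize(cv2.imread('pics/d3.png')[150:300,180:400],None,fx=3.5,fy=3.5,interpolation=2))
for t in('s3','d3','w3'):
    d=load(t); P=cloud(d).reshape(-1,3);C=d['image'].reshape(-1,3).astype(int)
    r=np.hypot(P[:,0]-.59,P[:,1]+.229)
    m=(r<.062)&(r>.035)&(P[:,2]>.0745)&(P[:,2]<.082)&(C.max(1)<75)
    q=P[m]; print(t,len(q),cv2.minEnclosingCircle((q[:,:2]*1000).astype(np.float32)),circ(q,.0495,(.59,-.229)).round(4))
    e=cv2.fitEllipse(np.argwhere(m.reshape(420,560))[:,::-1].astype(np.float32)); print(e[0],px(d,*e[0],.0775).round(4))
```

```text
clock 8.35
eef_pos [ 0.5902 -0.0176  0.07  ]
tool_rot [ 0.9974 -0.0704 -0.0139 -0.0076]
ft_force [ 0.384  -0.6162 -2.4926]
grip_width 0.0223
joint_pos [-0.0377  0.5596  0.0175  1.0561  0.0161  1.6738]
s3 168 ((590.8255615234375, -228.4324188232422), 54.29525375366211) [ 0.593  -0.2276]
(201.18569946289062, 200.48541259765625) [ 0.5954 -0.2271  0.0775]
d3 87 ((587.73779296875, -223.9331512451172), 56.208194732666016) [ 0.5897 -0.2271]
(302.5856018066406, 192.560302734375) [ 0.5849 -0.2252  0.0775]
w3 1962 ((594.2026977539062, -230.06834411621094), 52.90876007080078) [ 0.5913 -0.2307]
(284.3714294433594, 208.05169677734375) [ 0.5913 -0.2306  0.0775]
```

View pics/d3c.png

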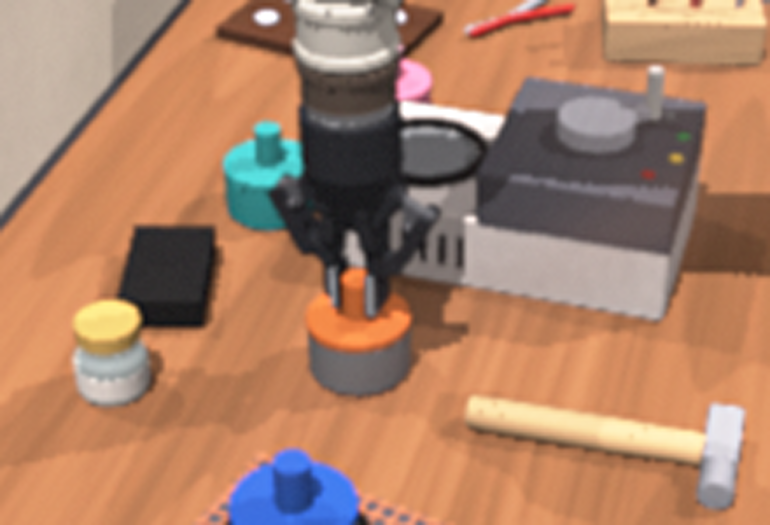

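send_rows([
  [[0,0,0,0],[0,0,0,0],[0,0,0,0],[0,0,0,0],[0,0,-0.008,0],[0,0,-0.015,0],[0,0,-0.025,0],[0,0,-0.03,0]],
], hand=-1)

```text
clock: 9.2
eef_pos: [0.59, -0.0188, 0.1483]
tool_rot: [0.997, -0.07, -0.017, -0.007]
ft_force: [0.8, 0.5, -0.4]
grip_width: 0.0848
```

Run:
```python
from h import *
st();delta([.551,.255,.24])
```

```text
clock 9.2
eef_pos [ 0.59   -0.0188  0.1483]
tool_rot [ 0.9973 -0.0704 -0.0174 -0.0075]
ft_force [ 0.7735  0.5283 -0.439 ]
grip_width 0.0848
joint_pos [-0.0398  0.4975  0.1323  1.24    0.016   1.6715]
tool delta [-0.0803 -0.2667 -0.0856] per row [-0.01   -0.0333 -0.0107] toolyaw -8.06 pos [ 0.59   -0.0188  0.1483]
```

send_rows([
  [[-0.004,-0.012,-0.025,0],[-0.009,-0.03,-0.025,0],[-0.012,-0.04,-0.015,0],[-0.014,-0.045,-0.005,0],[-0.014,-0.045,0,0],[-0.012,-0.04,0,0],[-0.008,-0.025,0,0],[0,0,0,0]],
])

```text
clock: 10.0
eef_pos: [0.5575, 0.2326, 0.2404]
tool_rot: [0.997, -0.073, -0.007, -0.011]
ft_force: [-0.2, -0.3, 0.2]
grip_width: 0.0855
```

Run:
```python
from fit import *
st();d=cap('wrist','w4');delta([.551,.255,.18]); knob(d,(.55,.255),.144)
```

```text
clock 10.0
eef_pos [0.5575 0.2326 0.2404]
tool_rot [ 0.9972 -0.0732 -0.007  -0.0106]
ft_force [-0.1631 -0.3017  0.1756]
grip_width 0.0855
joint_pos [0.3831 0.4555 0.3082 1.4268 0.0251 2.1004]
tool delta [-0.0094 -0.0214  0.061 ] per row [-0.0012 -0.0027  0.0076] toolyaw -8.47 pos [0.5579 0.2312 0.2404]
knob top 945 [0.5512 0.255  0.1445] ((551.05712890625, 254.55006408691406), 11.864197731018066)
lid 7340 [0.5517 0.2565 0.1106] ((550.9036254882812, 254.38121032714844), 40.499656677246094)
```

View pics/w4.png

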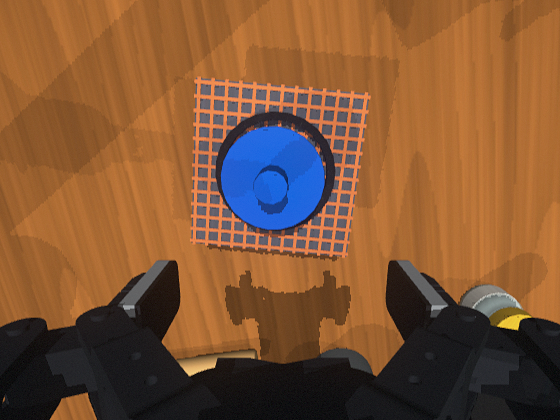

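Blue knob top at about (271,187) inside the ring on the mesh stand. This is the blue drum that is meant.

send_rows([
  [[-0.002,-0.005,0.006,0],[-0.002,-0.006,0.01,0],[-0.002,-0.005,0.01,0],[-0.001,-0.003,0.01,0],[0,0,0.01,0],[0,0,0.006,0],[0,0,0.003,0],[0,0,0,0]],
])

```text
clock: 10.85
eef_pos: [0.5528, 0.2483, 0.1794]
tool_rot: [0.997, -0.077, -0.009, -0.009]
ft_force: [-0.1, 0.1, -0.4]
grip_width: 0.085
```

Run:
```python
from fit import *
st();delta([.551,.2545,.129]); 
d=load('w4')
c=[px(d,u,v,.06) for u,v in((195,78),(369,95),(347,257),(191,242))]; print(np.round(c,4),np.mean(c,0))
for t in('w4','s0','d0','s3','d3'):
    d=load(t); P=cloud(d).reshape(-1,3);C=d['image'].reshape(-1,3).astype(int)
    r=np.hypot(P[:,0]-.551,P[:,1]-.2545)
    m=(r<.062)&(r>.042)&(P[:,2]>.0645)&(P[:,2]<.072)&(C.max(1)<75)
    q=P[m]; print(t,len(q),cv2.minEnclosingCircle((q[:,:2]*1000).astype(np.float32)),circ(q,.0495,(.551,.2545)).round(4))
```

```text
clock 10.85
eef_pos [0.5528 0.2483 0.1794]
tool_rot [ 0.9969 -0.0774 -0.0085 -0.0086]
ft_force [-0.1197  0.1414 -0.3813]
grip_width 0.085
joint_pos [0.411  0.4875 0.2001 1.2904 0.0231 2.1367]
tool delta [-0.0018 -0.0051  0.0505] per row [-0.0002 -0.0006  0.0063] toolyaw -8.87 pos [0.5528 0.2483 0.1794]
[[0.4952 0.3433 0.06  ]
 [0.6416 0.3076 0.06  ]
 [0.6078 0.1617 0.06  ]
 [0.4609 0.1979 0.06  ]] [0.55138219 0.25258063 0.06      ]
w4 1894 ((551.296630859375, 253.42745971679688), 53.402462005615234) [0.551  0.2531]
s0 230 ((554.5195922851562, 253.73196411132812), 53.07568359375) [0.5533 0.2543]
d0 239 ((548.8025512695312, 256.4511413574219), 53.62802505493164) [0.5495 0.2564]
s3 225 ((554.9105224609375, 253.77369689941406), 52.891357421875) [0.5534 0.2541]
d3 229 ((549.400146484375, 256.96942138671875), 52.84814453125) [0.5493 0.2567]
```

send_rows([
  [[0,-0.002,0.005,0],[-0.001,-0.002,0.008,0],[0,-0.002,0.009,0],[0,-0.001,0.009,0],[0,0,0.008,0],[0,0,0.005,0],[0,0,0.002,0],[0,0,0,0]],
])

```text
clock: 11.65
eef_pos: [0.5525, 0.2569, 0.1298]
tool_rot: [0.997, -0.077, -0.008, -0.009]
ft_force: [0.3, -0.3, 0.4]
grip_width: 0.0855
```

Run:
```python
from fit import *
st();delta([.551,.2545,.129])
```

```text
clock 11.65
eef_pos [0.5525 0.2569 0.1298]
tool_rot [ 0.9969 -0.0774 -0.0081 -0.0087]
ft_force [ 0.2651 -0.3073  0.3593]
grip_width 0.0855
joint_pos [0.4242 0.5255 0.1289 1.1801 0.0231 2.15  ]
tool delta [-0.0011  0.0027  0.0008] per row [-0.0001  0.0003  0.0001] toolyaw -8.88 pos [0.5525 0.2569 0.1298]
```

send_rows([
  [[-0.001,0.002,0.001,0],[0,0.001,0,0],[0,0,0,0],[0,0,0,0],[0,0,0,0],[0,0,0,0],[0,0,0,0],[0,0,0,0]],
], hand=1)

```text
clock: 12.45
eef_pos: [0.5515, 0.254, 0.1302]
tool_rot: [0.997, -0.078, -0.007, -0.009]
ft_force: [-0.7, 0.1, -0.5]
grip_width: 0.0224
```

send_rows([
  [[0,0,-0.006,0],[0,0,-0.008,0],[0,0,-0.012,0],[0,0,-0.015,0],[0,0,-0.015,0],[0,0,-0.012,0],[0,0,-0.008,0],[0,0,-0.003,0]],
])

```text
clock: 13.25
eef_pos: [0.5518, 0.2518, 0.2143]
tool_rot: [0.997, -0.078, -0.008, -0.008]
ft_force: [0.2, 0.2, -3.3]
grip_width: 0.0225
```

Run:
```python
from fit import *
st();delta([.5912,-.2285,.23]);d=cap('wrist','w5');cap('scene','s5')
P=cloud(d).reshape(-1,3);C=d['image'].reshape(-1,3).astype(int)
r=np.hypot(P[:,0]-.551,P[:,1]-.2545)
m=(r<.062)&(r>.042)&(P[:,2]>.0645)&(P[:,2]<.072)&(C.max(1)<75)
q=P[m]; print(len(q),cv2.minEnclosingCircle((q[:,:2]*1000).astype(np.float32)),circ(q,.0495,(.551,.2545)).round(4))
```

```text
clock 13.25
eef_pos [0.5518 0.2518 0.2143]
tool_rot [ 0.9969 -0.0777 -0.0084 -0.0083]
ft_force [ 0.1876  0.1582 -3.2503]
grip_width 0.0225
joint_pos [0.4171 0.4723 0.2673 1.3727 0.0227 2.1433]
tool delta [ 0.1129  0.4681 -0.0249] per row [ 0.0141  0.0585 -0.0031] toolyaw -8.9 pos [0.5518 0.2518 0.2143]
1573 ((552.1480102539062, 256.9780578613281), 52.95787811279297) [0.5513 0.2536]
```

View pics/s5.png

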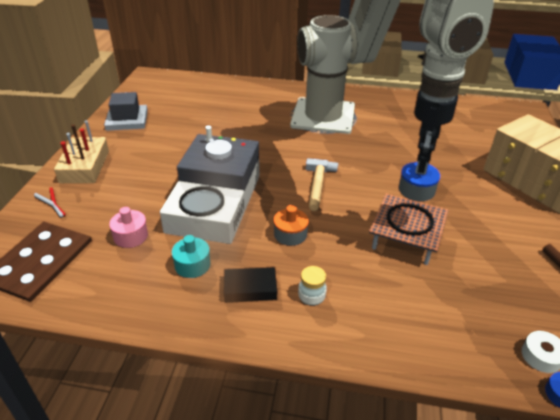

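Blue is lifted (420,182). Orange stands upright on the table at (291,226), and both rings are empty. I carry blue to the polisher.

send_rows([
  [[0.003,0.015,0,0],[0.007,0.028,0,0],[0.009,0.036,0,0],[0.009,0.038,0,0],[0.009,0.038,0,0],[0.009,0.036,0,0],[0.008,0.032,0,0],[0.008,0.032,0,0]],
])

```text
clock: 14.15
eef_pos: [0.5695, -0.02, 0.2016]
tool_rot: [0.997, -0.074, -0.015, -0.006]
ft_force: [0.9, 0.1, -2.9]
grip_width: 0.0222
```

Run:
```python
from fit import *
st();delta([.5912,-.2285,.19])
```

```text
clock 14.15
eef_pos [ 0.5695 -0.02    0.2016]
tool_rot [ 0.9972 -0.0737 -0.0146 -0.006 ]
ft_force [ 0.9064  0.0695 -2.8562]
grip_width 0.0222
joint_pos [-0.0417  0.4208  0.1535  1.3323  0.0129  1.6765]
tool delta [0.0525 0.2031 0.0081] per row [0.0066 0.0254 0.001 ] toolyaw -8.45 pos [ 0.5695 -0.02    0.2016]
```

send_rows([
  [[0.007,0.028,0,0],[0.008,0.03,0,0],[0.008,0.03,0,0],[0.007,0.028,0,0],[0.006,0.024,0,0],[0.005,0.018,0,0],[0.003,0.01,0,0],[0,0,0,0]],
])

```text
clock: 14.95
eef_pos: [0.579, -0.211, 0.1906]
tool_rot: [0.997, -0.08, -0.022, -0.005]
ft_force: [-0.8, -0.2, -3.1]
grip_width: 0.0219
```

Run:
```python
from fit import *
st();delta([.5912,-.2285,.17])
```

```text
clock 14.95
eef_pos [ 0.579  -0.211   0.1906]
tool_rot [ 0.9965 -0.0801 -0.0222 -0.0054]
ft_force [-0.8047 -0.2121 -3.1304]
grip_width 0.0219
joint_pos [-3.4890e-01  5.3460e-01  3.0550e-01  1.3875e+00 -1.3000e-03  1.3823e+00]
tool delta [0.0157 0.0154 0.0198] per row [0.002  0.0019 0.0025] toolyaw -9.18 pos [ 0.579  -0.211   0.1906]
```

send_rows([
  [[0.003,0.003,0,0],[0.004,0.004,0,0],[0.004,0.004,0.002,0],[0.003,0.003,0.003,0],[0.002,0.001,0.002,0],[0,0,0,0],[0,0,0,0],[0,0,0,0]],
])

```text
clock: 15.75
eef_pos: [0.5932, -0.2254, 0.1812]
tool_rot: [0.997, -0.077, -0.023, -0.006]
ft_force: [-0.1, 0.3, -1.8]
grip_width: 0.0222
```

```bash
cat >> fit.py <<'E'
def lidring(d,c0,z,lidmask,lidz):
    P=cloud(d).reshape(-1,3);C=d['image'].reshape(-1,3).astype(int);r=np.hypot(P[:,0]-c0[0],P[:,1]-c0[1])
    m=(r<.062)&(r>.042)&(P[:,2]>z+.0045)&(P[:,2]<z+.012)&(C.max(1)<75); q=P[m]
    print('ring',len(q),circ(q,.0495,c0).round(4),np.degrees(np.arctan2(q[:,1]-c0[1],q[:,0]-c0[0])).min(),np.degrees(np.arctan2(q[:,1]-c0[1],q[:,0]-c0[0])).max())
    hsv=cv2.cvtColor(d['image'],cv2.COLOR_RGB2HSV).reshape(-1,3).astype(int)
    m=lidmask(hsv)&(abs(P[:,2]-lidz)<.006)&(r<.07); q=P[m]
    A=np.c_[q[:,:2],np.ones(len(q))]; n=np.linalg.lstsq(A,q[:,2],rcond=None)[0]
    hull=cv2.convexHull((q[:,:2]*1000).astype(np.float32))[:,0]/1000
    print('lid',len(q),q.mean(0).round(4),cv2.minEnclosingCircle((q[:,:2]*1000).astype(np.float32)),'hullfit',circ(hull,.04,c0).round(4),'slope',n[:2].round(4))
blue=lambda h:(h[:,0]>100)&(h[:,0]<130)&(h[:,1]>150)
orange=lambda h:(h[:,0]<18)&(h[:,1]>200)
E
python3 - <<'E'
from fit import *
st();delta([.594,-.228,.17]);d=cap('wrist','w6');z=bot.get_obs()['eef_pos'][2]
lidring(d,(.5912,-.2285),.07,blue,z-.02)
E
```

```text
clock 15.75
eef_pos [ 0.5932 -0.2254  0.1812]
tool_rot [ 0.9967 -0.0774 -0.0234 -0.0065]
ft_force [-0.1341  0.2668 -1.8219]
grip_width 0.0222
joint_pos [-3.6280e-01  5.7960e-01  3.5650e-01  1.3962e+00 -7.0000e-04  1.3631e+00]
tool delta [0.0017 0.0025 0.0111] per row [0.0002 0.0003 0.0014] toolyaw -8.87 pos [ 0.5932 -0.2254  0.1812]
ring 1899 [ 0.591  -0.2302] -12.33866890503301 161.51367543067846
lid 12257 [ 0.5946 -0.2121  0.162 ] ((592.4308471679688, -225.34861755371094), 40.67734146118164) hullfit [ 0.5925 -0.2249] slope [-0.0457 -0.0018]
```

View pics/w6.png

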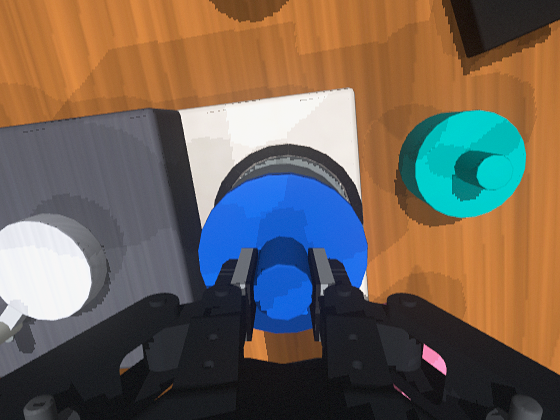

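send_rows([
  [[0.001,0.002,0.003,0],[0.001,0.002,0.004,0],[0.001,0.001,0.005,0],[0,0,0.004,0],[0,0,0.003,0],[0,0,0.001,0],[0,0,0,0],[0,0,0,0]],
])

```text
clock: 16.6
eef_pos: [0.594, -0.2308, 0.159]
tool_rot: [0.997, -0.078, -0.024, -0.007]
ft_force: [0.2, -0.4, -2.7]
grip_width: 0.0221
```

Run:
```python
from fit import *
st();d=cap('wrist','w7');z=bot.get_obs()['eef_pos'][2]
lidring(d,(.5912,-.2295),.07,blue,z-.02)
```

```text
clock 16.6
eef_pos [ 0.594  -0.2308  0.159 ]
tool_rot [ 0.9967 -0.0775 -0.0237 -0.0066]
ft_force [ 0.1549 -0.3524 -2.7001]
grip_width 0.0221
joint_pos [-3.7010e-01  5.9690e-01  3.2790e-01  1.3511e+00 -1.1000e-03  1.3559e+00]
ring 2629 [ 0.591  -0.2304] -15.749181736802262 175.65191123886868
lid 12271 [ 0.5955 -0.2175  0.1398] ((593.1134643554688, -230.63230895996094), 40.581722259521484) hullfit [ 0.5934 -0.2303] slope [-0.0463 -0.0016]
```

send_rows([
  [[0,0,0.003,0],[0.001,0,0.004,0],[0,0,0.004,0],[0,0,0.003,0],[0,0,0.002,0],[0,0,0.001,0],[0,0,0,0],[0,0,0,0]],
])

```text
clock: 17.45
eef_pos: [0.5947, -0.2307, 0.1414]
tool_rot: [0.997, -0.077, -0.023, -0.006]
ft_force: [0.2, -0.2, -2.2]
grip_width: 0.0219
```

Run:
```python
from fit import *
st();d=cap('wrist','w8');z=bot.get_obs()['eef_pos'][2];cap('scene','s8')
lidring(d,(.5912,-.2295),.07,blue,z-.02)
cv2.imwrite('pics/s8c.png',cv2.resize(cv2.imread('pics/s8.png')[110:250,140:300],None,fx=4,fy=4,interpolation=2))
```

```text
clock 17.45
eef_pos [ 0.5947 -0.2307  0.1414]
tool_rot [ 0.9967 -0.0774 -0.023  -0.0064]
ft_force [ 0.2331 -0.2074 -2.2326]
grip_width 0.0219
joint_pos [-3.6960e-01  6.0670e-01  2.9860e-01  1.3104e+00 -1.1000e-03  1.3563e+00]
ring 3271 [ 0.591  -0.2304] -179.93850113041248 179.82735175232088
lid 12267 [ 0.5962 -0.2174  0.1222] ((594.0344848632812, -230.31053161621094), 40.39350509643555) hullfit [ 0.5941 -0.2302] slope [-0.0449 -0.0021]
```

View pics/s8c.png

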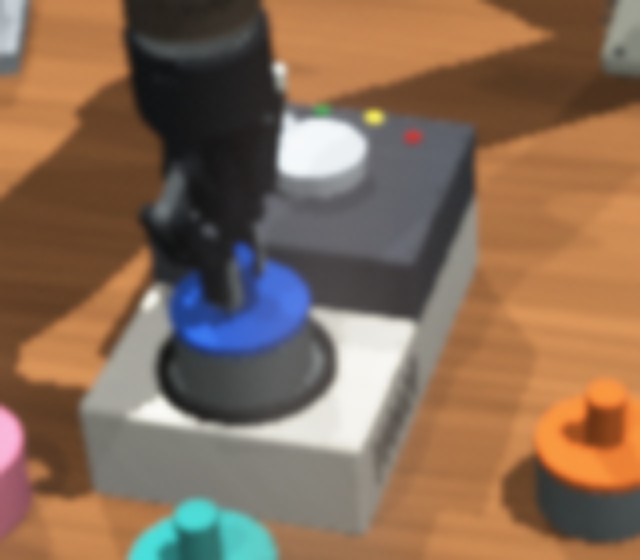

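View pics/w8.png

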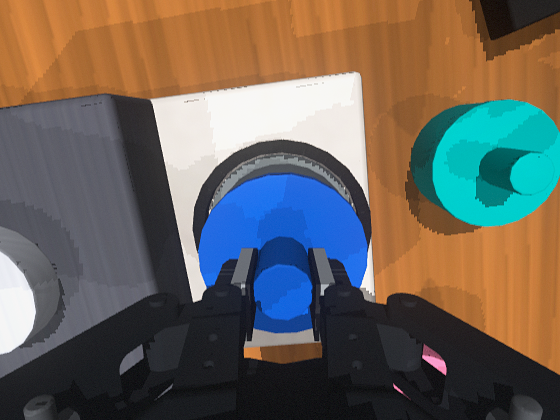

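Blue hangs inside the ring, a millimetre or two above the seat. I lower it a little and then open.

send_rows([
  [[-0.001,0,0.001,0],[0,0,0.001,0],[0,0,0,0],[0,0,0,0],[0,0,0,0],[0,0,0,0],[0,0,0,0],[0,0,0,0]],
])

```text
clock: 18.35
eef_pos: [0.5944, -0.2309, 0.1412]
tool_rot: [0.997, -0.077, -0.021, -0.006]
ft_force: [-1.1, -0.2, -0.8]
grip_width: 0.0224
```

send_rows([
  [[0,0,0,0],[0,0,0,0],[0,0,0,0],[0,0,0,0],[0,0,-0.006,0],[0,0,-0.012,0],[0,0,-0.02,0],[0,0,-0.025,0]],
], hand=-1)

```text
clock: 19.15
eef_pos: [0.5956, -0.2313, 0.2046]
tool_rot: [0.997, -0.077, -0.024, -0.007]
ft_force: [-0.9, -0.5, -0.2]
grip_width: 0.0856
```

Run:
```python
from fit import *
st();d=cap('wrist','w9')
lidring(d,(.5912,-.2295),.07,blue,.12)
delta([.59,-.018,.2])
```

```text
clock 19.15
eef_pos [ 0.5956 -0.2313  0.2046]
tool_rot [ 0.9967 -0.0774 -0.0242 -0.0067]
ft_force [-0.9434 -0.4754 -0.1548]
grip_width 0.0856
joint_pos [-3.6980e-01  5.8180e-01  4.2090e-01  1.4601e+00 -1.1000e-03  1.3560e+00]
ring 2110 [ 0.591  -0.2305] -179.98872977143023 179.8233042743977
lid 9503 [ 0.5931 -0.2276  0.1206] ((592.056396484375, -230.61607360839844), 40.356544494628906) hullfit [ 0.592  -0.2306] slope [0.0007 0.0002]
tool delta [-0.0403 -0.2103  0.0137] per row [-0.005  -0.0263  0.0017] toolyaw -8.88 pos [ 0.5979 -0.2321  0.2104]
```

View pics/w9.png

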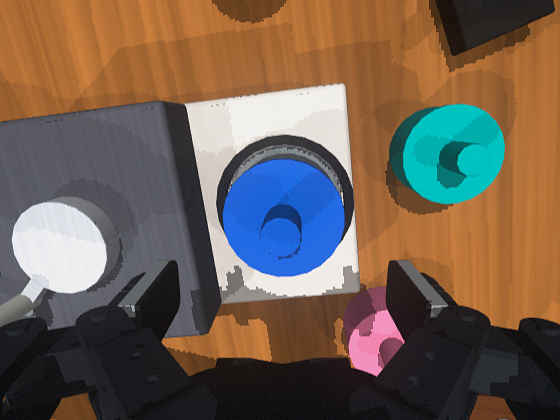

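Blue is seated flat: lid slope about 0, about 1 mm from the ring's centre. Next is the orange drum.

send_rows([
  [[-0.003,-0.015,0,0],[-0.005,-0.026,0,0],[-0.006,-0.032,0,0],[-0.006,-0.032,0,0],[-0.006,-0.03,0,0],[-0.005,-0.022,0,0],[-0.002,-0.012,0,0],[0,0,0,0]],
])

```text
clock: 20.0
eef_pos: [0.5909, -0.0489, 0.2167]
tool_rot: [0.997, -0.077, -0.017, -0.006]
ft_force: [0.1, -0.3, 0.7]
grip_width: 0.0852
```

Run:
```python
from fit import *
st();d=cap('wrist','w10')
knob(d,(.59,-.018),.084)
delta([.59,-.018,.12])
```

```text
clock 20.0
eef_pos [ 0.5909 -0.0489  0.2167]
tool_rot [ 0.9969 -0.0772 -0.0168 -0.0058]
ft_force [ 0.0988 -0.2553  0.686 ]
grip_width 0.0852
joint_pos [-0.0882  0.465   0.2616  1.4011  0.0112  1.637 ]
knob top 731 [ 0.5892 -0.0165  0.0845] ((588.9758911132812, -16.752748489379883), 11.909611701965332)
lid 5998 [ 0.5897 -0.0151  0.0506] ((588.9568481445312, -16.80345344543457), 40.412506103515625)
tool delta [-0.0025 -0.0304  0.0972] per row [-0.0003 -0.0038  0.0121] toolyaw -8.9 pos [ 0.5909 -0.0498  0.2168]
```

View pics/w10.png

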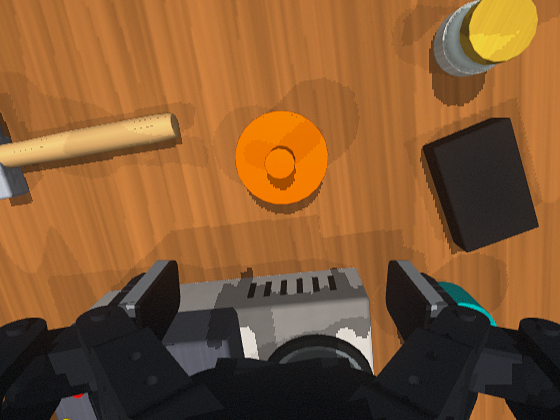

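send_rows([
  [[0,-0.005,0.008,0],[0,-0.008,0.014,0],[0.001,-0.008,0.018,0],[0.001,-0.006,0.018,0],[0,-0.003,0.016,0],[0,-0.001,0.01,0],[0,0,0.005,0],[0,0,0,0]],
])

```text
clock: 20.85
eef_pos: [0.5953, -0.0248, 0.121]
tool_rot: [0.996, -0.084, -0.017, -0.005]
ft_force: [-0.6, 0.1, -0.6]
grip_width: 0.0851
```

Run:
```python
from fit import *
st();delta([.589,-.017,.069])
```

```text
clock 20.85
eef_pos [ 0.5953 -0.0248  0.121 ]
tool_rot [ 0.9963 -0.0839 -0.0171 -0.0048]
ft_force [-0.5773  0.1436 -0.5936]
grip_width 0.0851
joint_pos [-0.0471  0.5279  0.1083  1.185   0.0109  1.6917]
tool delta [-0.0057 -0.0063  0.0523] per row [-0.0007 -0.0008  0.0065] toolyaw -9.63 pos [ 0.5953 -0.0248  0.121 ]
```

send_rows([
  [[-0.001,-0.002,0.006,0],[-0.002,-0.002,0.008,0],[-0.002,-0.002,0.009,0],[-0.001,-0.001,0.009,0],[0,0,0.008,0],[0,0,0.005,0],[0,0,0.003,0],[0,0,0,0]],
])

```text
clock: 21.65
eef_pos: [0.5897, -0.0164, 0.0709]
tool_rot: [0.996, -0.085, -0.015, -0.005]
ft_force: [-0.2, 0.2, 0.6]
grip_width: 0.0856
```

Run:
```python
from fit import *
st();delta([.589,-.017,.069])
```

```text
clock 21.65
eef_pos [ 0.5897 -0.0164  0.0709]
tool_rot [ 0.9963 -0.0845 -0.0155 -0.0049]
ft_force [-0.2289  0.1937  0.637 ]
grip_width 0.0856
joint_pos [-0.0334  0.5597  0.0204  1.0618  0.0113  1.7065]
tool delta [-0.0005  0.0007  0.0019] per row [-0.0001  0.0001  0.0002] toolyaw -9.69 pos [ 0.5897 -0.0164  0.0709]
```

send_rows([
  [[0,0,0.001,0],[0,0,0,0],[0,0,0,0],[0,0,0,0],[0,0,0,0],[0,0,0,0],[0,0,0,0],[0,0,0,0]],
], hand=1)

```text
clock: 22.45
eef_pos: [0.5906, -0.0166, 0.0711]
tool_rot: [0.996, -0.085, -0.014, -0.005]
ft_force: [-0.5, -0.1, 1.0]
grip_width: 0.0218
```

send_rows([
  [[0,0,-0.008,0],[0,0,-0.015,0],[0,0,-0.022,0],[0,0,-0.025,0],[0,0,-0.025,0],[0,0,-0.02,0],[0,0,-0.012,0],[0,0,-0.004,0]],
])

```text
clock: 23.25
eef_pos: [0.592, -0.0183, 0.2057]
tool_rot: [0.996, -0.085, -0.018, -0.005]
ft_force: [-0.2, 0.3, -2.8]
grip_width: 0.0222
```

Run:
```python
from fit import *
st();delta([.5525,.2545,.2])
```

```text
clock 23.25
eef_pos [ 0.592  -0.0183  0.2057]
tool_rot [ 0.9962 -0.0847 -0.0184 -0.0045]
ft_force [-0.1525  0.2709 -2.8058]
grip_width 0.0222
joint_pos [-0.0362  0.4703  0.2411  1.3778  0.0108  1.704 ]
tool delta [-0.0846 -0.2622  0.0104] per row [-0.0106 -0.0328  0.0013] toolyaw -9.71 pos [ 0.592  -0.0183  0.2057]
```

send_rows([
  [[-0.005,-0.016,0,0],[-0.01,-0.03,0,0],[-0.012,-0.038,0,0],[-0.013,-0.04,0,0],[-0.013,-0.04,0,0],[-0.01,-0.032,0,0],[-0.007,-0.02,0,0],[-0.002,-0.006,0,0]],
])

```text
clock: 24.05
eef_pos: [0.5526, 0.2244, 0.2033]
tool_rot: [0.996, -0.086, -0.024, -0.004]
ft_force: [-0.5, 0.5, -2.5]
grip_width: 0.0225
```

send_rows([
  [[0,0,0,0],[0,0,0,0],[0,0,0,0],[0,0,0,0],[0,0,0,0],[0,0,0,0],[0,0,0,0],[0,0,0,0]],
])

```text
clock: 24.85
eef_pos: [0.5522, 0.2204, 0.2015]
tool_rot: [0.996, -0.088, -0.025, -0.002]
ft_force: [0.0, 0.3, -2.0]
grip_width: 0.0223
```

Run:
```python
from fit import *
st();d=cap('wrist','w11');z=bot.get_obs()['eef_pos'][2];delta([.5525,.2545,.17])
lidring(d,(.5515,.2545),.06,orange,z-.02)
```

```text
clock 24.85
eef_pos [0.5522 0.2204 0.2015]
tool_rot [ 0.9958 -0.0883 -0.0253 -0.0022]
ft_force [ 0.0494  0.3322 -1.9891]
grip_width 0.0223
joint_pos [0.3668 0.4826 0.2494 1.381  0.0262 2.114 ]
tool delta [-0.0041 -0.0336  0.0318] per row [-0.0005 -0.0042  0.004 ] toolyaw -10.13 pos [0.5522 0.2204 0.2016]
ring 2630 [0.5513 0.2534] -179.9080166553641 179.91910431634264
lid 11648 [0.554  0.2348 0.1819] ((551.4068603515625, 220.19146728515625), 40.30198287963867) hullfit [0.5515 0.2206] slope [-0.0476 -0.0022]
```

View pics/w11.png

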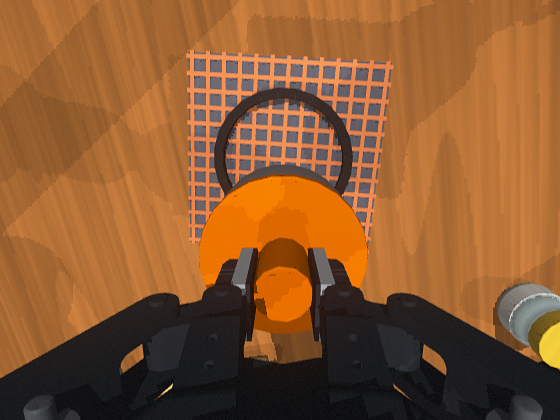

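send_rows([
  [[0,-0.004,0.002,0],[-0.001,-0.007,0.004,0],[-0.001,-0.008,0.005,0],[-0.001,-0.007,0.005,0],[0,-0.005,0.004,0],[0,-0.002,0.003,0],[0,0,0.001,0],[0,0,0,0]],
])

```text
clock: 25.7
eef_pos: [0.5533, 0.2579, 0.1744]
tool_rot: [0.996, -0.087, -0.026, -0.002]
ft_force: [-0.3, -0.2, -2.7]
grip_width: 0.0219
```

Run:
```python
from fit import *
st();d=cap('wrist','w12');z=bot.get_obs()['eef_pos'][2]
lidring(d,(.5515,.2545),.06,orange,z-.02)
```

```text
clock 25.7
eef_pos [0.5533 0.2579 0.1744]
tool_rot [ 0.9958 -0.0872 -0.026  -0.0019]
ft_force [-0.2548 -0.1871 -2.7024]
grip_width 0.0219
joint_pos [0.4225 0.5285 0.2527 1.3386 0.0287 2.1673]
ring 2042 [0.5514 0.2538] -16.47608578011662 161.83910196966403
lid 12019 [0.5548 0.2707 0.1547] ((552.0555419921875, 257.283935546875), 40.62968444824219) hullfit [0.5524 0.2574] slope [-0.0485 -0.0018]
```

send_rows([
  [[0.001,0.001,0.004,0],[0.001,0.001,0.005,0],[0.001,0.001,0.006,0],[0,0,0.005,0],[0,0,0.003,0],[0,0,0.002,0],[0,0,0,0],[0,0,0,0]],
])

```text
clock: 26.55
eef_pos: [0.5548, 0.253, 0.1474]
tool_rot: [0.996, -0.088, -0.026, -0.002]
ft_force: [-0.3, 0.2, -1.5]
grip_width: 0.0222
```

Run:
```python
from fit import *
st();d=cap('wrist','w13');z=bot.get_obs()['eef_pos'][2]
lidring(d,(.5515,.2545),.06,orange,z-.02)
```

```text
clock 26.55
eef_pos [0.5548 0.253  0.1474]
tool_rot [ 0.9958 -0.0882 -0.0259 -0.0019]
ft_force [-0.26    0.1604 -1.4681]
grip_width 0.0222
joint_pos [0.4143 0.5431 0.2052 1.2765 0.0283 2.1612]
ring 2825 [0.5514 0.2536] -20.20999760808559 176.68993767599417
lid 12037 [0.5565 0.2658 0.1277] ((553.902587890625, 252.39999389648438), 40.474510192871094) hullfit [0.554  0.2525] slope [-0.0479 -0.0014]
```

send_rows([
  [[0,-0.001,0.003,0],[0,0,0.003,0],[0,0,0.003,0],[0,0,0.003,0],[0,0,0.002,0],[0,0,0.001,0],[0,0,0,0],[0,0,0,0]],
])

```text
clock: 27.4
eef_pos: [0.5545, 0.2547, 0.1319]
tool_rot: [0.996, -0.088, -0.025, -0.002]
ft_force: [0.4, 0.2, -2.6]
grip_width: 0.022
```

Run:
```python
from fit import *
st();d=cap('wrist','w14');z=bot.get_obs()['eef_pos'][2]
lidring(d,(.5515,.2545),.06,orange,z-.02);cap('side','d14')
cv2.imwrite('pics/d14c.png',cv2.resize(cv2.imread('pics/d14.png')[230:370,190:340],None,fx=4,fy=4,interpolation=2))
```

```text
clock 27.4
eef_pos [0.5545 0.2547 0.1319]
tool_rot [ 0.9958 -0.088  -0.0252 -0.0023]
ft_force [ 0.3649  0.1956 -2.6042]
grip_width 0.022
joint_pos [0.4169 0.5532 0.1806 1.2401 0.0284 2.1634]
ring 3359 [0.5514 0.2537] -179.92998303840375 179.97364752410277
lid 12020 [0.5562 0.2675 0.1123] ((553.3318481445312, 253.98695373535156), 40.61514663696289) hullfit [0.5537 0.2542] slope [-0.0466 -0.0009]
```

View pics/d14c.png

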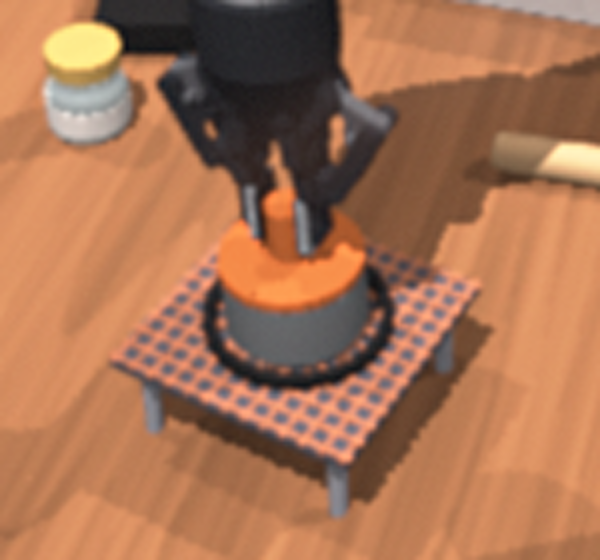

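Orange sits inside the stand's ring, just above the seat. I release it.

send_rows([
  [[0,0,0.001,0],[0,0,0,0],[0,0,0,0],[0,0,0,0],[0,0,-0.006,0],[0,0,-0.012,0],[0,0,-0.02,0],[0,0,-0.025,0]],
], hand=-1)

```text
clock: 28.3
eef_pos: [0.5566, 0.2536, 0.1956]
tool_rot: [0.996, -0.088, -0.027, -0.001]
ft_force: [0.8, 0.1, 0.2]
grip_width: 0.0852
```

Run:
```python
from fit import *
st();d=cap('wrist','w15')
lidring(d,(.5515,.2545),.06,orange,.11)
```

```text
clock 28.3
eef_pos [0.5566 0.2536 0.1956]
tool_rot [ 0.9958 -0.088  -0.0269 -0.0014]
ft_force [0.8084 0.1321 0.242 ]
grip_width 0.0852
joint_pos [0.414  0.5225 0.2983 1.3924 0.0284 2.1604]
ring 2202 [0.5514 0.2536] -179.0854566132577 179.9970515201315
lid 9416 [0.553  0.2574 0.1107] ((551.7393798828125, 254.217041015625), 40.450416564941406) hullfit [0.5518 0.2542] slope [0.0007 0.0003]
```

View pics/w15.png

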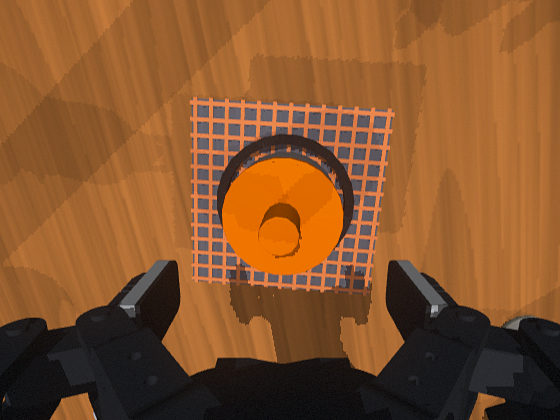

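Both drums are now seated and let go: orange lid slope 0, about 0.7 mm off the ring's centre. Next is the dial. I half-close the jaws to cage the post with one pad behind it, and turn the tool so the jaw axis is tangential.

send_rows([
  [[0,0,-0.006,-8],[0,0,-0.01,-8],[0,0,-0.01,-8],[0,0,-0.008,-8],[0,0,-0.004,-8],[0,0,0,-8],[0,0,0,-8],[0,0,0,-8]],
], hand=0.3)

```text
clock: 29.15
eef_pos: [0.5643, 0.2554, 0.2535]
tool_rot: [0.881, 0.473, -0.008, -0.015]
ft_force: [0.3, 0.3, 0.2]
grip_width: 0.0299
```

send_rows([
  [[0,0,0,-8],[0,0,0,-8],[0,0,0,-8],[0,0,0,-8],[0,0,0,-8],[0,0,0,-8],[0,0,0,-6],[0,0,0,0]],
])

```text
clock: 29.95
eef_pos: [0.5662, 0.2559, 0.2628]
tool_rot: [0.553, 0.833, 0.005, -0.013]
ft_force: [0.1, 0.1, 0.1]
grip_width: 0.0298
```

Run:
```python
from fit import *
st();delta([.40,-.264,.24])
```

```text
clock 29.95
eef_pos [0.5662 0.2559 0.2628]
tool_rot [ 0.5531  0.833   0.0055 -0.0133]
ft_force [0.0577 0.1458 0.1481]
grip_width 0.0298
joint_pos [0.4112 0.4904 0.4206 1.5062 0.0283 0.0125]
tool delta [-0.4152 -0.3549  0.013 ] per row [-0.0519 -0.0444  0.0016] toolyaw 112.83 pos [0.5662 0.2559 0.2628]
```

send_rows([
  [[-0.012,-0.01,0,0],[-0.022,-0.019,0,0],[-0.03,-0.026,0,0],[-0.032,-0.027,0,0],[-0.032,-0.027,0,0],[-0.032,-0.027,0,0],[-0.032,-0.027,0,0],[-0.03,-0.026,0,0]],
])

```text
clock: 30.75
eef_pos: [0.4759, -0.025, 0.2608]
tool_rot: [0.557, 0.83, 0.009, -0.009]
ft_force: [0.5, -0.9, 0.7]
grip_width: 0.0298
```

Run:
```python
from fit import *
st();delta([.40,-.264,.24])
```

```text
clock 30.75
eef_pos [ 0.4759 -0.025   0.2608]
tool_rot [ 0.5573  0.8302  0.0094 -0.0094]
ft_force [ 0.4957 -0.9325  0.6876]
grip_width 0.0298
joint_pos [-0.0683  0.192  -0.0091  1.3766  0.0258 -0.4567]
tool delta [-0.1929 -0.1609  0.0149] per row [-0.0241 -0.0201  0.0019] toolyaw 112.25 pos [ 0.4759 -0.025   0.2608]
```

send_rows([
  [[-0.028,-0.012,0,0],[-0.028,-0.011,0,0],[-0.028,-0.011,0,0],[-0.028,-0.011,0,0],[-0.025,-0.01,0,0],[-0.018,-0.007,0,0],[-0.008,-0.003,0,0],[0,0,0,0]],
])

```text
clock: 31.55
eef_pos: [0.4739, -0.2129, 0.263]
tool_rot: [0.569, 0.822, 0.011, -0.004]
ft_force: [-0.6, 0.3, -0.1]
grip_width: 0.03
```

Run:
```python
from fit import *
st();delta([.40,-.264,.24]);cap('wrist','w16')
```

```text
clock 31.55
eef_pos [ 0.4739 -0.2129  0.263 ]
tool_rot [ 0.5689  0.8223  0.0108 -0.004 ]
ft_force [-0.6128  0.3461 -0.1457]
grip_width 0.03
joint_pos [-0.4349  0.2752  0.1045  1.4043  0.0226 -0.7954]
tool delta [-0.0222 -0.0874  0.0215] per row [-0.0028 -0.0109  0.0027] toolyaw 110.66 pos [ 0.4739 -0.2129  0.263 ]
```

View pics/w16.png

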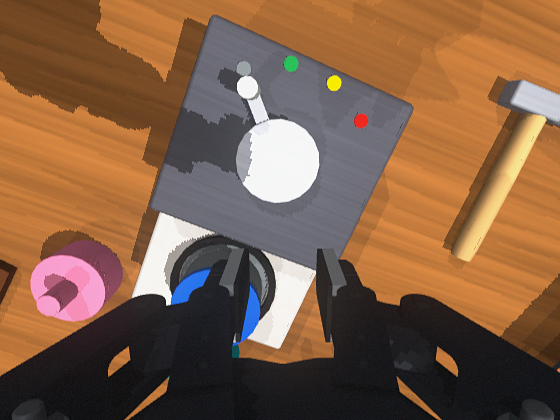

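The wrist picture shows the post top at (248,87), the disc centre at (277,161), the red dot at (361,121), yellow at (334,83), green at (291,64) and grey at (243,68). The dial is at rest.

Run:
```python
from fit import *
d=load('w16')
S={}
for nm,u,v,z in(('disc',277.5,161,.134),('post',248,87,.162),('red',361,121,.1155),('yel',334,83,.1155),('green',291,64,.1155),('grey',243.5,68,.1155)):
    S[nm]=px(d,u,v,z); print(nm,S[nm].round(4))
D=[S[n][:2] for n in('grey','green','yel','red')]
def f(p): # cx cy yaw
    r=[]
    for k,q in enumerate(D):
        a=np.pi+p[2]+.75-.5*k; r+=list(q-p[:2]-.072*np.array([np.cos(a),np.sin(a)]))
    return r
s=least_squares(f,[.446,-.226,0]); c=s.x[:2];yaw=s.x[2]; print(s.x.round(4),np.round(s.fun,4))
for dang in(0,.5,1,1.5):
    a=np.pi+yaw+.75-dang; print(dang,(c+.055*np.array([np.cos(a),np.sin(a)])).round(4),'tangent yaw',np.degrees(np.arctan2(-np.cos(a),np.sin(a))).round(1))
```

```text
disc [ 0.4453 -0.2258  0.134 ]
post [ 0.4043 -0.2613  0.162 ]
red [ 0.3951 -0.1743  0.1155]
yel [ 0.3767 -0.2053  0.1155]
green [ 0.3758 -0.2409  0.1155]
grey [ 0.3911 -0.2732  0.1155]
[ 0.4458 -0.2258 -0.0383] [-0.0002 -0.0005  0.0003  0.     -0.0001  0.     -0.      0.0004]
0 [ 0.4042 -0.2617] tangent yaw 130.8
0.5 [ 0.3921 -0.2373] tangent yaw 102.1
1 [ 0.3931 -0.2101] tangent yaw 73.5
1.5 [ 0.4071 -0.1868] tangent yaw 44.8
```

send_rows([
  [[0,0,0,-6],[0,0,0,-7],[0,-0.01,0,0],[0,-0.02,0.005,0],[0,-0.022,0.01,0],[0,-0.018,0.01,0],[0,-0.01,0.01,0],[0,0,0.005,0]],
])

```text
clock: 32.4
eef_pos: [0.4053, -0.2507, 0.2228]
tool_rot: [0.471, 0.882, 0.012, -0.002]
ft_force: [-0.2, -0.4, 0.3]
grip_width: 0.0303
```

send_rows([
  [[0,0,0,0],[0,0,0,0],[0,0,0,0],[0,0,0,0],[0,0,0,0],[0,0,0,0],[0,0,0,0],[0,0,0,0]],
])

```text
clock: 33.2
eef_pos: [0.4075, -0.249, 0.2245]
tool_rot: [0.471, 0.882, 0.012, -0.0]
ft_force: [-0.2, 1.3, 0.6]
grip_width: 0.0298
```

Run:
```python
from fit import *
st();delta([.4042,-.2617,.15])
```

```text
clock 33.2
eef_pos [ 0.4075 -0.249   0.2245]
tool_rot [ 4.714e-01  8.818e-01  1.230e-02 -3.000e-04]
ft_force [-0.217   1.3388  0.5967]
grip_width 0.0298
joint_pos [-0.5635  0.2071 -0.0854  1.2808  0.0244 -1.1526]
tool delta [-0.0096 -0.0114  0.0741] per row [-0.0012 -0.0014  0.0093] toolyaw 123.76 pos [ 0.4075 -0.249   0.2245]
```

send_rows([
  [[-0.002,-0.002,0.005,0],[-0.003,-0.003,0.008,0],[-0.003,-0.004,0.008,0],[-0.002,-0.003,0.006,0],[-0.001,-0.001,0.004,0],[0,0,0.002,0],[0,0,0,0],[0,0,0,0]],
])

```text
clock: 34.0
eef_pos: [0.4018, -0.2662, 0.1868]
tool_rot: [0.472, 0.882, 0.012, -0.002]
ft_force: [-0.4, 0.5, -0.1]
grip_width: 0.0298
```

Run:
```python
from fit import *
st();delta([.4042,-.2617,.15]);cap('scene','s17');cap('side','d17')
a=cv2.imread('pics/s17.png')[90:200,150:280];b=cv2.imread('pics/d17.png')[120:230,290:420]
cv2.imwrite('pics/c17.png',cv2.resize(np.hstack([a,b]),None,fx=3,fy=3,interpolation=2))
```

```text
clock 34.0
eef_pos [ 0.4018 -0.2662  0.1868]
tool_rot [ 0.4719  0.8815  0.0124 -0.0017]
ft_force [-0.4325  0.509  -0.1373]
grip_width 0.0298
joint_pos [-0.5997  0.2422 -0.1413  1.1933  0.0243 -1.1876]
tool delta [0.0019 0.0037 0.0369] per row [0.0002 0.0005 0.0046] toolyaw 123.68 pos [ 0.4018 -0.2662  0.1868]
```

View pics/c17.png

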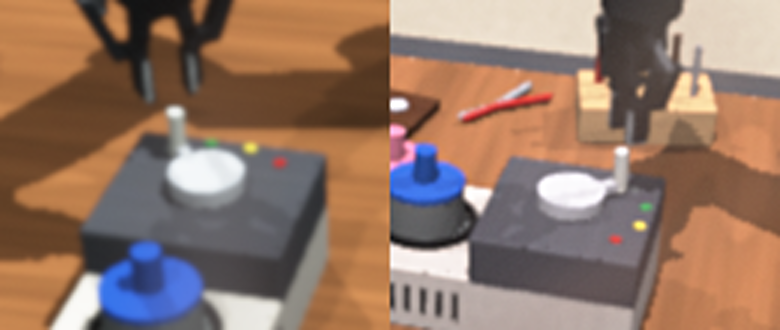

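The post is between the two fingertips in both views, with the fingers still above its top. I lower them over it.

send_rows([
  [[0,0.001,0.003,0],[0.001,0.001,0.005,0],[0,0.001,0.006,0],[0,0,0.006,0],[0,0,0.005,0],[0,0,0.004,0],[0,0,0.002,0],[0,0,0,0]],
])

```text
clock: 34.9
eef_pos: [0.4046, -0.2622, 0.1534]
tool_rot: [0.471, 0.882, 0.012, -0.001]
ft_force: [-0.5, -0.1, -1.0]
grip_width: 0.0301
```

Run:
```python
from fit import *
st();delta([.4042,-.2617,.15]);cap('wrist','w18');cap('side','d18');cap('scene','s18')
a=cv2.imread('pics/s18.png')[90:200,150:280];b=cv2.imread('pics/d18.png')[120:230,290:420]
cv2.imwrite('pics/c18.png',cv2.resize(np.hstack([a,b]),None,fx=3,fy=3,interpolation=2))
```

```text
clock 34.9
eef_pos [ 0.4046 -0.2622  0.1534]
tool_rot [ 0.4715  0.8818  0.0124 -0.0013]
ft_force [-0.4556 -0.1401 -0.9693]
grip_width 0.0301
joint_pos [-0.5898  0.2688 -0.1983  1.1088  0.0244 -1.1787]
tool delta [ 0.0006 -0.0001  0.0034] per row [ 0.0001 -0.      0.0004] toolyaw 123.75 pos [ 0.4046 -0.2622  0.1534]
```

View pics/c18.png

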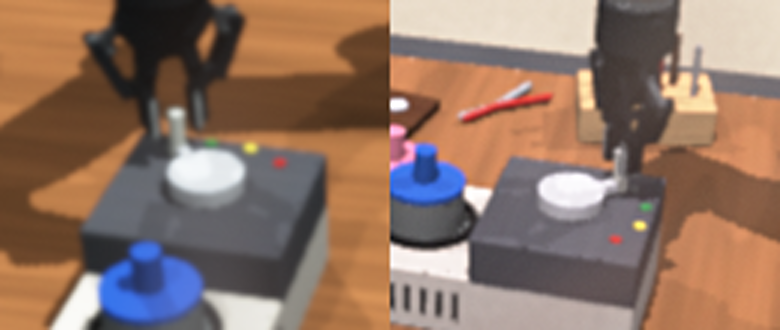

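View pics/w18.png

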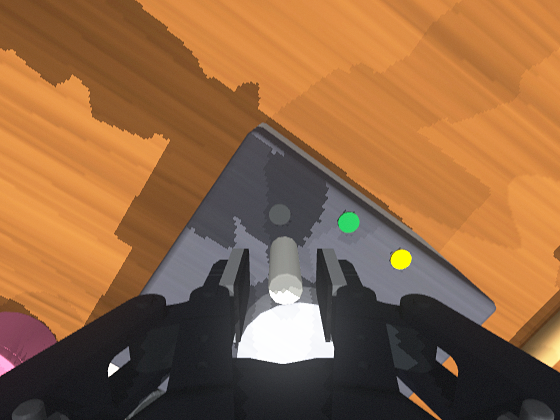

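The post stands between the pads at (285,285). I narrow the jaws to about 20 mm and start the swing.

send_rows([
  [[0,0,0,0],[0,0,0,0],[0.003,0,0,0],[0.005,0,0,4.5],[0.005,0,0,4.5],[0.005,0,0,4.5],[0.005,0,0,4.5],[0.003,0,0,2]],
], hand=0.53)

```text
clock: 35.85
eef_pos: [0.3966, -0.2464, 0.1555]
tool_rot: [0.624, 0.781, 0.007, 0.006]
ft_force: [0.5, -4.4, -3.9]
grip_width: 0.02
```

```bash
cat >> fit.py <<'E'
def dial():
    o=bot.get_obs(); R=Rot.from_quat(o['tool_rot']).as_matrix(); p=np.array(o['eef_pos'])
    c=np.array([.4458,-.2258]); w=p[:2]-c; a=np.arctan2(w[1],w[0])
    ang=(np.pi-.0383+.75-a)%(2*np.pi)
    if ang>5: ang-=2*np.pi
    tan=np.degrees(np.arctan2(-np.cos(a),np.sin(a)))
    print('tcp radius',np.hypot(*w).round(4),'tcp dial angle',ang.round(3),'tangent yaw',tan.round(1),'toolyaw',np.degrees(np.arctan2(R[1,0],R[0,0])).round(1))
E
python3 - <<'E'
from fit import *
st();dial();cap('wrist','w19')
E
```

```text
clock 35.85
eef_pos [ 0.3966 -0.2464  0.1555]
tool_rot [0.6244 0.781  0.007  0.0056]
ft_force [ 0.4928 -4.4235 -3.8873]
grip_width 0.02
joint_pos [-0.5639  0.2254 -0.2504  1.0823  0.0127 -0.7858]
tcp radius 0.0534 tcp dial angle 0.315 tangent yaw 112.7 toolyaw 102.7
```

View pics/w19.png

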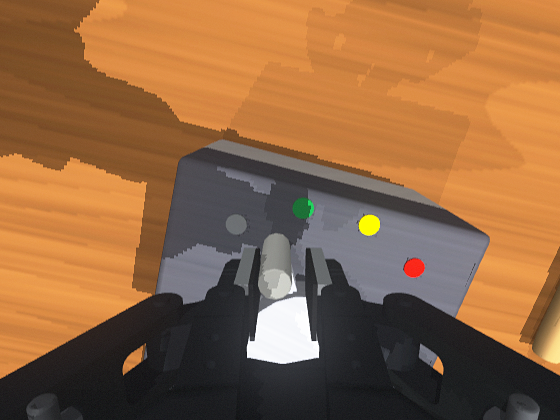

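send_rows([
  [[0.004,-0.001,0,3],[0.005,-0.001,0,4],[0.005,-0.001,0,4],[0.005,0,0,4],[0.005,0,0,4],[0.005,0,0,4],[0.005,0,0,4],[0.003,0,0,2]],
])

```text
clock: 36.7
eef_pos: [0.3924, -0.2202, 0.1559]
tool_rot: [0.807, 0.591, -0.001, 0.013]
ft_force: [-1.7, -3.7, -1.8]
grip_width: 0.0202
```

Run:
```python
from fit import *
st();dial();cap('wrist','w20')
```

```text
clock 36.7
eef_pos [ 0.3924 -0.2202  0.1559]
tool_rot [ 0.8068  0.5907 -0.0009  0.0133]
ft_force [-1.6809 -3.7486 -1.8078]
grip_width 0.0202
joint_pos [-0.5031  0.1855 -0.3009  1.061  -0.0129 -0.1963]
tcp radius 0.0537 tcp dial angle 0.815 tangent yaw 84.1 toolyaw 72.4
```

View pics/w20.png

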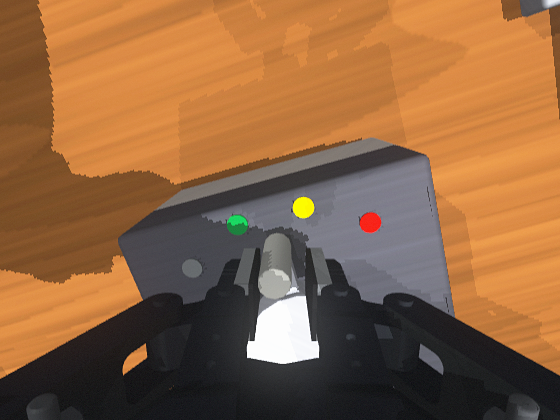

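send_rows([
  [[0.004,-0.001,0,3],[0.005,-0.001,0,3],[0.005,-0.001,0,3],[0.005,0,0,3],[0.005,0,0,3],[0.005,0,0,3],[0.005,0,0,3],[0.003,0,0,2]],
])

```text
clock: 37.55
eef_pos: [0.4001, -0.1955, 0.1556]
tool_rot: [0.911, 0.411, -0.01, 0.021]
ft_force: [-1.9, -3.6, -0.7]
grip_width: 0.0201
```

Run:
```python
from fit import *
st();dial();cap('wrist','w21')
```

```text
clock 37.55
eef_pos [ 0.4001 -0.1955  0.1556]
tool_rot [ 0.9113  0.4111 -0.0098  0.021 ]
ft_force [-1.9196 -3.6346 -0.6715]
grip_width 0.0201
joint_pos [-0.4267  0.1804 -0.3087  1.063  -0.0425  0.2962]
tcp radius 0.0548 tcp dial angle 1.297 tangent yaw 56.5 toolyaw 48.5
```

View pics/w21.png

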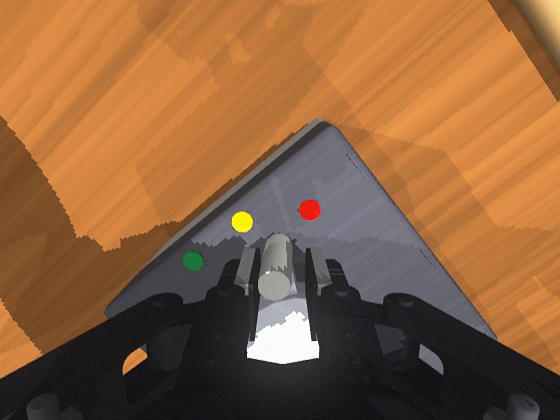

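The post points between yellow (242,222) and red (310,210), so about 1.24 rad. A last short push follows.

send_rows([
  [[0.004,0,0,2],[0.004,0,0,2],[0.004,0,0,2],[0.004,0,0,2],[0.002,0,0,1],[0.001,0,0,0],[0.001,0,0,0],[0.001,0,0,0]],
])

```text
clock: 38.4
eef_pos: [0.4068, -0.1862, 0.1553]
tool_rot: [0.94, 0.339, -0.018, 0.025]
ft_force: [-2.6, -4.1, -0.8]
grip_width: 0.0202
```

Run:
```python
from fit import *
st();dial();d=cap('wrist','w22')
cv2.imwrite('pics/w22c.png',cv2.resize(cv2.imread('pics/w22.png')[150:370,170:420],None,fx=2.7,fy=2.7,interpolation=2))
```

```text
clock 38.4
eef_pos [ 0.4068 -0.1862  0.1553]
tool_rot [ 0.9403  0.3388 -0.0184  0.0252]
ft_force [-2.5806 -4.1303 -0.785 ]
grip_width 0.0202
joint_pos [-0.3886  0.1935 -0.2937  1.077  -0.062   0.4903]
tcp radius 0.0556 tcp dial angle 1.506 tangent yaw 44.5 toolyaw 39.6
```

View pics/w22c.png

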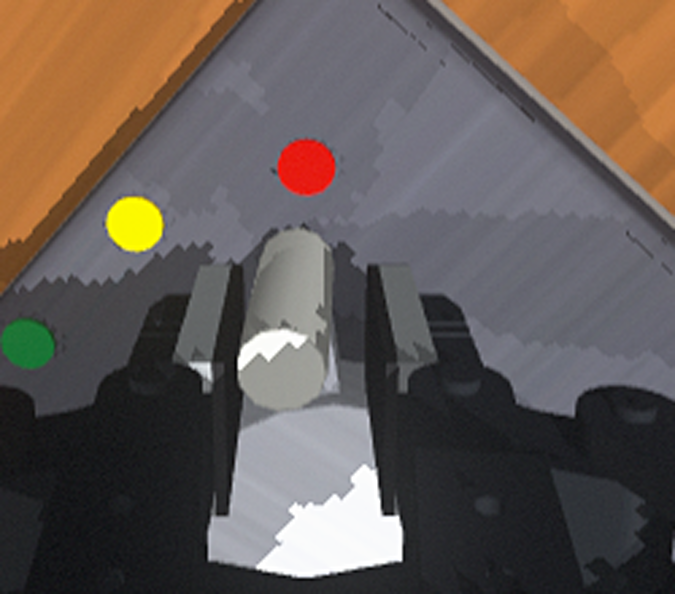

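Run:
```python
from fit import *
d=load('w22')
p=px(d,274.4,286.3,.162); r=px(d,170+306/2.7,150+167/2.7,.1155); print(p,r)
c=np.array([.4458,-.2258])
for q in(p,r):
    w=q[:2]-c; print(np.hypot(*w),(np.pi-.0383+.75-np.arctan2(w[1],w[0]))%(2*np.pi))
d=cap('wrist','w23'); st(); dial()
```

```text
[ 0.40497429 -0.18898707  0.162     ] [ 0.39529621 -0.17524613  0.1155    ]
0.05497208636096726 1.4454588511720141
0.07145856230531002 1.4975937622604234
clock 38.5
eef_pos [ 0.4068 -0.1861  0.1553]
tool_rot [ 0.9403  0.3388 -0.0184  0.0252]
ft_force [-2.3489 -4.18   -0.5973]
grip_width 0.0201
joint_pos [-0.3885  0.1935 -0.2937  1.0771 -0.062   0.4903]
tcp radius 0.0556 tcp dial angle 1.506 tangent yaw 44.5 toolyaw 39.6
```

The post is at 1.445 rad and steady. I bring it 2 to 3 mm further.

send_rows([
  [[0.002,0,0,0],[0.002,0,0,0],[0.002,0,0,0],[0.001,0,0,0],[0.001,0,0,0],[0.001,0,0,0],[0.001,0,0,0],[0.001,0,0,0]],
])

```text
clock: 39.3
eef_pos: [0.4079, -0.1845, 0.1551]
tool_rot: [0.939, 0.343, -0.027, 0.028]
ft_force: [-2.4, -4.7, 0.7]
grip_width: 0.0197
```

Run:
```python
from fit import *
st();dial();d=cap('wrist','w24')
cv2.imwrite('pics/w24c.png',cv2.resize(cv2.imread('pics/w24.png')[150:370,170:420],None,fx=2.7,fy=2.7,interpolation=2))
```

```text
clock 39.3
eef_pos [ 0.4079 -0.1845  0.1551]
tool_rot [ 0.9386  0.3428 -0.0273  0.0283]
ft_force [-2.4087 -4.6989  0.7417]
grip_width 0.0197
joint_pos [-0.3735  0.2014 -0.2851  1.0876 -0.0786  0.497 ]
tcp radius 0.056 tcp dial angle 1.54 tangent yaw 42.6 toolyaw 40.1
```

View pics/w24c.png

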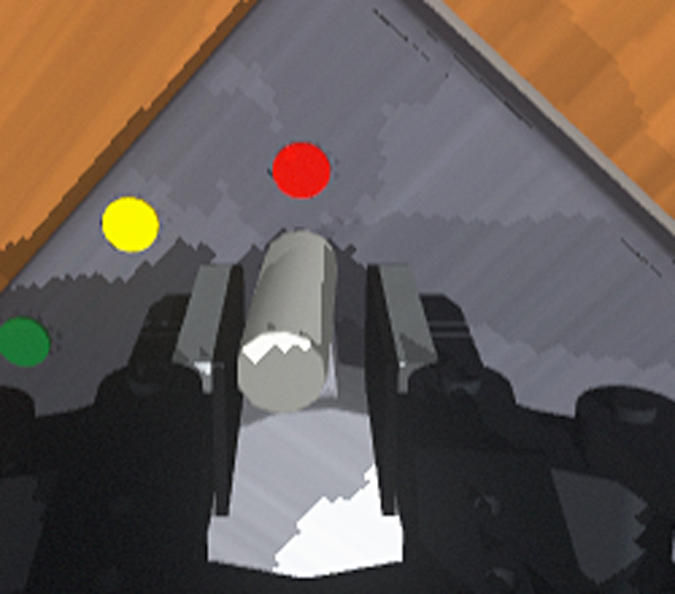

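Run:
```python
from fit import *
d=load('w24'); p=px(d,170+282/2.7,150+370/2.7,.162); w=p[:2]-np.array([.4458,-.2258]); print('post',np.hypot(*w),(np.pi-.0383+.75-np.arctan2(w[1],w[0]))%(2*np.pi))
s=cap('scene','s25'); b=cap('side','d25')
for n,dd in(('s',s),('d',b)):
    P=cloud(dd).reshape(-1,3);h=cv2.cvtColor(dd['image'],cv2.COLOR_RGB2HSV).reshape(-1,3).astype(int)
    for nm,m,c,z in(('blue',blue(h),(.591,-.229),.07),('orange',orange(h),(.5514,.254),.06)):
        r=np.hypot(P[:,0]-c[0],P[:,1]-c[1]); q=P[m&(r<.03)&(abs(P[:,2]-z-.067)<.011)]
        lid=P[m&(r<.05)&(abs(P[:,2]-z-.05)<.006)]
        if len(q)>5: print(n,nm,len(q),circ(q,.012,c).round(4),'lid z',np.median(lid[:,2]).round(4))
im=np.hstack([cv2.imread('pics/s25.png')[100:320,130:460],cv2.imread('pics/d25.png')[140:360,190:420]])
cv2.imwrite('pics/c25.png',cv2.resize(im,None,fx=1.42,fy=1.42,interpolation=2))
st();dial()
```

```text
post 0.055050006585552716 1.4819115099846396
s blue 74 [ 0.5908 -0.2295] lid z 0.1195
s orange 83 [0.5512 0.2551] lid z 0.1098
d blue 48 [ 0.5899 -0.2305] lid z 0.1202
clock 39.45
eef_pos [ 0.4079 -0.1845  0.1551]
tool_rot [ 0.9386  0.3428 -0.0273  0.0283]
ft_force [-2.0987 -4.5881 -0.8714]
grip_width 0.0203
joint_pos [-0.3735  0.2014 -0.2852  1.0876 -0.0786  0.497 ]
tcp radius 0.0561 tcp dial angle 1.54 tangent yaw 42.6 toolyaw 40.1
```

View pics/c25.png

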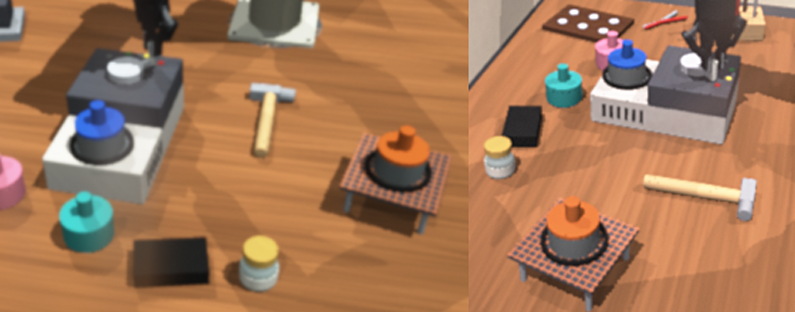

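The dial is held at about 1.48 rad and steady, both drums are seated, and the bystanders are untouched. I hand the job in.

Run:
```python
from fit import *
print(order.job_done()); st(); dial()
```

```text
the job is handed in; nothing more can be done
None
the job is handed in; nothing more can be done
```

I swapped the drums and handed the job in with the fingers still holding the dial at the third click. The hand-in reports no verdict. The clock stood at about 39.5 s of the 72 s allowed.

- **Drums:** I set orange on the free table, put blue in the polisher's ring, then put orange in the stand's ring. Just after release, each drum measured flat and about 1 mm from its ring's centre. The final camera views agreed within the 2 mm calibration. In the last side view the script found no orange points to measure, so orange was confirmed there by eye only.
- **Dial:** I turned the dial with a half-closed jaw around the post, one pad behind it. It passed green and yellow and stopped at red. The last picture put the post at about 1.48 rad (target 1.5). The arm was pushing with about 5 N and the pose did not change between the last two readings.
- **Bystanders:** The jar, charcoal block and hammer looked untouched in the last pictures; I did not measure their positions again.
- **Disagreement:** Cameras differed by 2–3 mm on the ring centres, so I lined up each drum with its ring in the wrist view. The tool also tilted by about 0.05 rad while carrying (more by the end of the dial push), but the drums came out flat once released.

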